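# Load the bench dryer and set its dial

### The arm

A 6-joint arm with a two-finger parallel gripper is mounted at the origin on a cart in front of the work surface, level with it; the furniture and walls round the work are solid. World frame = base frame: x ahead of the robot, y to its left, z up, the work surface at z = 0. Lengths are in m, angles in rad, forces in N, time in s.
With the tool pointing down it reaches from about 0.25 to 0.775 m from the base axis. Payload 4 kg.
Tool frame: the origin (TCP) lies midway between the tips of the shut fingers; the grasp point (between the pads) lies grasp_offset behind it (grasp_offset is the distance from the TCP to the grasp point, in m); z points along the fingers, y is the line along which they close (so a half turn about z gives the same grasp; the last joint's range is limited). The gripper opens to 94 mm and grips with 3 to 60 N. Pads are 16 mm wide; open, the fingers measure 119 mm over their backs; the gripper's body (75 mm by 177 mm) begins 78 mm behind the grasp point.
Start: joints at [1.125, 0.087, 1.371, -0, 1.684, -0.103], TCP at [0.185, 0.518, 0.206] pointing down, gripper open.
Joint ranges: [-3.1, 3.1], [-0.76, 2.03], [0.27, 2.55], [-1.08, 4.22], [0.17, 2.65], [-2.57, 2.57]. Speed limits (rad/s): [2.79, 2.79, 3.14, 3.14, 3.14, 3.14].

### API

Orientations are given as a unit quaternion [w, x, y, z].
In Python, from bench import state, snapshot, close_job, grasp_offset gives the robot as it stands.
- The arm moves only by the tool step_arm, never from a script. Its argument "series" is a list of rows, each a list of 7 numbers: the turn, a rotation vector about the tool's x, y, z scaled (see below), then the shift along the tool's x, y, z scaled (see below), then the closure, from -1 (fully open) to 1 (shut), so that 0 is half open. A call has 1 to 10 rows; each row shifts and turns the commanded pose from where the row before left it, along the tool's axes as they then stand; what a row does not reach is not made up. The controller multiplies each number of a shift by 80 cm and each number of a turn by pi rad. A row lasts 1/12 s, in which the tool goes at most 41.7 mm and 7.16 degrees, less where a joint would pass 70% of its speed; a pose out of reach is approached as far as the arm can. A call with a number of a shift or a turn outside -1 to 1 is refused whole. A call with a gripper value outside its range is refused whole. The fingers move at their own pace and stop on an object; the grip force is fixed at half the most. Time passes only in rows, so rows that do not move let the fingers close. It gives the time, the measured TCP pose, the force, the opening and the grip force at its end, in the units of the state.
- state(): the state, without advancing time (a new reading comes with each control period).
- snapshot(name): name is "scene" or "top"; returns a dict with "image" (480x640x3 uint8, red, green, blue), "z_map" (480x640 float32, m along the optical axis (not along the pixel's ray), 0 where there is no reading), "camera_matrix" (3x3 intrinsics, pixels), "xyz" and "orientation" of the camera in the world. Camera axes: x right, y up, looking along -z (the intrinsics and any distortion apply to the point x, -y, -z); pixel columns grow to the right and rows downward; lengths in m; the calibration is good to about 2 mm. A picture is of the moment at which its call begins.
- close_job(): hands the job in; it is judged then, once.
The state is a dict: "t": time; "qpos": joint angles; "joint_vel": joint speeds; "effort": joint torques, N m; "tcp_pos": TCP position; "tool_rot": TCP orientation; "contact_force": force on the tool from outside, world axes, zero at the start; "torque": the same for the moment, N m; "gripper_width": finger opening in m; "gripper_force": force on a finger pad.
Only numpy, scipy, OpenCV 4.12 (cv2) and the standard library are available. Lean on these libraries where they do the work, as an engineer would, in place of code of your own. Each camera call takes 0.05 s, during which the arm holds its last target. There are 200 camera calls.

### The job

Dry the washed copper bridge links that stand on the black drip mat: pull the drawer of the grey bench dryer fully out, hang every link astride the rod in the drawer with its legs either side, clear of its neighbours so that the air gets round them, and slide the drawer fully home without shaking them off. Only then turn the black dial knob on the dryer's roof clockwise until its white pointer stands at the steel index tab of the setting ring, leaving the tab where it is and the tools and supplies round the work undisturbed.

Things in the scene. Friction and masses are not known exactly. Their poses are not given: they have to be found in the camera images.
- dryer: grey sheet-metal bench dryer, fixed to the bench: 140 deep (x) x 276 wide (y) x 118 mm high, open at the front (-x side). Origin: centre of its underside; x points to its back, away from the robot. The dial is on its roof, 60 mm to the +y side of its middle.
- drawer (a joint): slide of the dryer's drawer in m: 0 fully home, 0.15 fully out along the dryer's -x. About 2 N of friction, plus drag that grows with speed (8 N per m/s); it stays where it is left. Its front panel is 8 mm thick, 272 mm wide and 104 mm high, its top 114 mm above the bench.
- handle (a point): middle of the drawer's handle: a round steel bar 10 mm thick, 150 mm long along the dryer's y, 98 mm above the bench, 40 mm in front of the panel's face, on two posts 120 mm apart (free gap behind the bar: 35 mm). Axes as the dryer's.
- rod_mid (a point): middle of the hanging rod's axis, moves with the drawer; axes as the dryer's. Steel rod 12 mm thick along y, 97 mm above the bench, free for 115 mm each way to its end plates; 62 mm behind the front panel; 88 mm in front of the case when out. A link hangs with its origin about 25 mm below this axis, its x along this x (either way round); it may lean a little. Drawer floor: 79 mm below.
- dial_knob (a joint): angle of the dial knob in rad, 0 to 4.6, growing clockwise seen from above. It stays where it is left (friction 0.04 N m). At 0 the pointer stands at +2.3 rad from the dryer's x axis, counted anticlockwise from above; at angle q it stands at 2.3 - q.
- setting_ring (a joint): angle of the setting ring with the index tab in rad, counted exactly as the knob's: the pointer stands at the tab when both values are equal. It differs from start to start (1.7 to 4.1) and is to be left alone; it is stiff.
- knob_grip (a point): on the knob's vertical axis, 141 mm above the bench, the middle height of its bar grip: a black bar 46 long x 12 wide, standing 22 mm up (128 to 150 mm above the bench) on a round skirt of 54 mm diameter. The bar's length lies along this frame's x, which points along the white pointer.
- knob_pointer (a point): point 30 mm out from the knob's axis in the direction of its white pointer line; turns with the knob.
- index_tip (a point): inner end of the steel index tab (18 x 5 mm, its top 126 mm above the bench) on the setting ring, 30 mm out from the same axis.
- drip_mat: flat black rubber mat, fixed, 230 (x) x 250 (y) x 2 mm. Origin: centre of its underside.
- link_1: copper bridge link, one of 3 to 5 alike (any may be absent), 90 g: strip 26 mm wide (y), 3 thick, bent to a hat: along x a foot 20 long, leg, arch, leg, foot; 72 long, 34 high, 32 over the outside of the legs, 26 between them. Origin: centre, level with the underside of the feet; z up through the arch. Starts on its feet on the mat. Grip across the outside of both legs, above the feet.
- link_2: a copper bridge link just like link_1, or absent
- link_3: a copper bridge link just like link_1, or absent
- link_4: a copper bridge link just like link_1, or absent
- link_5: a copper bridge link just like link_1, or absent
- wire_spool: bystander: spool of solder wire, 56 mm diameter, 40 mm high, standing. Origin: centre of its underside.
- hex_key: bystander: dark steel hex key, 39 x 105 x 8 mm, lying flat, long leg along its own y. Origin: centre of its underside.
- tape_roll: bystander: small roll of tape, 53 mm diameter, 19 mm high, lying flat. Origin: centre of its underside.

How it is judged:
On the way, in this order (a step that is already met when the one before it is completed fails the run):
1. the drawer is pulled fully out (within 8 mm) (value of joint drawer above 0.142 m), for 0.2 s.
2. every link hangs astride the rod with the drawer still out (value of joint drawer above 0.11 m and z of link_1 in the frame of rod_mid between -0.031 and -0.012 m and x of link_1 in the frame of rod_mid between -0.024 and 0.024 m and y of link_1 in the frame of rod_mid between -0.106 and 0.106 m and angle between each of link_1, link_2, link_3, link_4, link_5's own z axis and vertical below 0.75 rad and z of link_2 in the frame of rod_mid between -0.031 and -0.012 m and x of link_2 in the frame of rod_mid between -0.024 and 0.024 m and y of link_2 in the frame of rod_mid between -0.106 and 0.106 m and z of link_3 in the frame of rod_mid between -0.031 and -0.012 m and x of link_3 in the frame of rod_mid between -0.024 and 0.024 m and y of link_3 in the frame of rod_mid between -0.106 and 0.106 m and z of link_4 in the frame of rod_mid between -0.031 and -0.012 m and x of link_4 in the frame of rod_mid between -0.024 and 0.024 m and y of link_4 in the frame of rod_mid between -0.106 and 0.106 m and z of link_5 in the frame of rod_mid between -0.031 and -0.012 m and x of link_5 in the frame of rod_mid between -0.024 and 0.024 m and y of link_5 in the frame of rod_mid between -0.106 and 0.106 m), for 0.3 s.
3. the drawer is home with every link still on the rod (value of joint drawer below 0.005 m and z of link_1 in the frame of rod_mid between -0.031 and -0.012 m and x of link_1 in the frame of rod_mid between -0.024 and 0.024 m and y of link_1 in the frame of rod_mid between -0.106 and 0.106 m and angle between each of link_1, link_2, link_3, link_4, link_5's own z axis and vertical below 0.75 rad and z of link_2 in the frame of rod_mid between -0.031 and -0.012 m and x of link_2 in the frame of rod_mid between -0.024 and 0.024 m and y of link_2 in the frame of rod_mid between -0.106 and 0.106 m and z of link_3 in the frame of rod_mid between -0.031 and -0.012 m and x of link_3 in the frame of rod_mid between -0.024 and 0.024 m and y of link_3 in the frame of rod_mid between -0.106 and 0.106 m and z of link_4 in the frame of rod_mid between -0.031 and -0.012 m and x of link_4 in the frame of rod_mid between -0.024 and 0.024 m and y of link_4 in the frame of rod_mid between -0.106 and 0.106 m and z of link_5 in the frame of rod_mid between -0.031 and -0.012 m and x of link_5 in the frame of rod_mid between -0.024 and 0.024 m and y of link_5 in the frame of rod_mid between -0.106 and 0.106 m), for 0.3 s.
4. the knob's pointer stands at the index tab with the drawer home (value of joint drawer below 0.005 m and horizontal distance between knob_pointer and index_tip below 0.004 m), for 0.3 s.
At the end, for the whole second after the job is handed in: Drawer home (5 mm); every link at rest astride the rod, origin 12-31 mm below its axis, within 24 mm across and 106 mm along, tilt under 0.75 rad, 28 mm or more centre to centre; pointer within 4 mm (0.13 rad) of the tab, tab moved under 4 mm (all of step 4 and distance of index_tip from where it was at the start of the episode below 0.004 m and z of link_1 in the frame of rod_mid between -0.031 and -0.012 m and x of link_1 in the frame of rod_mid between -0.024 and 0.024 m and y of link_1 in the frame of rod_mid between -0.106 and 0.106 m and angle between each of link_1, link_2, link_3, link_4, link_5's own z axis and vertical below 0.75 rad and z of link_2 in the frame of rod_mid between -0.031 and -0.012 m and x of link_2 in the frame of rod_mid between -0.024 and 0.024 m and y of link_2 in the frame of rod_mid between -0.106 and 0.106 m and z of link_3 in the frame of rod_mid between -0.031 and -0.012 m and x of link_3 in the frame of rod_mid between -0.024 and 0.024 m and y of link_3 in the frame of rod_mid between -0.106 and 0.106 m and z of link_4 in the frame of rod_mid between -0.031 and -0.012 m and x of link_4 in the frame of rod_mid between -0.024 and 0.024 m and y of link_4 in the frame of rod_mid between -0.106 and 0.106 m and z of link_5 in the frame of rod_mid between -0.031 and -0.012 m and x of link_5 in the frame of rod_mid between -0.024 and 0.024 m and y of link_5 in the frame of rod_mid between -0.106 and 0.106 m and distance between link_1 and link_2 above 0.028 m and distance between each of link_1, link_2 and link_3 above 0.028 m and distance between each of link_1, link_2, link_3 and link_4 above 0.028 m and distance between each of link_1, link_2, link_3, link_4 and link_5 above 0.028 m and linear speed of each of link_1, link_2, link_3, link_4, link_5 below 0.03 m/s); the robot touches nothing.
It fails at once if a bystander (spool, hex key, tape) is moved by more than 30 mm (distance of any of wire_spool, hex_key, tape_roll from where it was at the start of the episode above 0.03 m).
Of link_1, link_2, link_3, link_4, link_5 only 3 to 5 are there at a start; the rules pass over those that are not, and their reading is None.
At some moment in a run one of link_1, link_2, link_3, link_4, link_5 may be knocked a few centimetres aside while the robot is not near it.
It also fails if it takes over 210 s, if anything falls off the work surface, if the arm or the gripper's body presses on something with over 40 N, if the wrist force passes 120 N, or if a joint passes its speed limit or range.

## Working session

There is one attempt and no reset: what is moved stays moved. The work goes in short steps, Python scripts to look and compute and a tool call to move; the robot and the scene stay as the last step left them, time stands still between calls to the robot, and variables do not carry over. Pictures are saved under pics/ and viewed, at most 14 in all, crops included, and the job is handed in when it is done.

Besides the shell and the picture viewer there is one more tool, called as name(argument=value, ...), one argument or row to a line, values as JSON. step_arm: Moves the arm, as the interface text tells. Shifts and turns lie within -1 to 1; 1 stands for 80 cm of shift or pi rad of turn. Its arguments: {"type":"object","properties":{"series":{"type":"array"}},"required":["series"]}

```bash
ls; mkdir -p pics; cat > h.py <<'E'
import numpy as np, cv2
from scipy.spatial.transform import Rotation as R
from bench import state, snapshot, close_job, grasp_offset
def rot(q): return R.from_quat([q[1],q[2],q[3],q[0]]).as_matrix()
def cloud(s):
    K=np.array(s["camera_matrix"]); z=s["z_map"]; v,u=np.mgrid[0:480,0:640]
    p=np.stack([(u-K[0,2])/K[0,0]*z,-(v-K[1,2])/K[1,1]*z,-z],-1)
    w=p@rot(s["orientation"]).T+np.array(s["xyz"]); w[z<=0]=np.nan
    return w
def proj(s,P):
    K=np.array(s["camera_matrix"]); c=(np.atleast_2d(P)-np.array(s["xyz"]))@rot(s["orientation"])
    return np.stack([K[0,0]*c[:,0]/-c[:,2]+K[0,2],K[1,1]*-c[:,1]/-c[:,2]+K[1,2]],-1)
E
python3 - <<'E'
from h import *
print(grasp_offset,state())
for n in("scene","top"):
    s=snapshot(n); cv2.imwrite(f"pics/{n}0.png",s["image"][...,::-1]); np.save(f"{n}0.npy",s,allow_pickle=True)
    print(n,s["xyz"],s["orientation"],s["camera_matrix"],[k for k in s],(s["z_map"]>0).mean())
E
```

```text
pics
0.0188 {'t': 0.0, 'qpos': array([ 1.12490224e+00,  8.79494273e-02,  1.37225310e+00, -2.44962132e-05,
        1.68359286e+00, -1.03113831e-01]), 'joint_vel': array([ 0.0005326 ,  0.0001779 , -0.00020834, -0.00192599,  0.00040817,
        0.00129   ]), 'effort': array([-1.67972316e-04, -3.40163612e+01, -3.02439201e+01,  7.20298709e-02,
        3.25931946e-02, -1.57507898e-04]), 'tcp_pos': array([0.18463944, 0.51749624, 0.20430781]), 'tool_rot': array([-2.86830833e-04,  1.70553515e-01,  9.85347799e-01, -1.06343062e-03]), 'contact_force': array([ 0.17298229, -0.54635841,  0.42385992]), 'torque': array([-0.00187195,  0.03421443, -0.00682793]), 'gripper_force': 0.0, 'gripper_width': 0.09411858115350615}
scene [ 0.04449359 -0.56275435  0.55908178] [ 0.7992647   0.46623817 -0.19630538 -0.32444121] [[466.93958467   0.         320.9915718 ]
 [  0.         466.93958467 237.47448182]
 [  0.           0.           1.        ]] ['image', 'z_map', 'camera_matrix', 'xyz', 'orientation'] 0.9960677083333334
top [ 0.43208157 -0.0067149   0.97318873] [-0.69399553 -0.08082105  0.07861354  0.71109639] [[539.66219827   0.         325.0481856 ]
 [  0.         539.66219827 238.24640469]
 [  0.           0.           1.        ]] ['image', 'z_map', 'camera_matrix', 'xyz', 'orientation'] 0.9961653645833334
```

View pics/scene0.png

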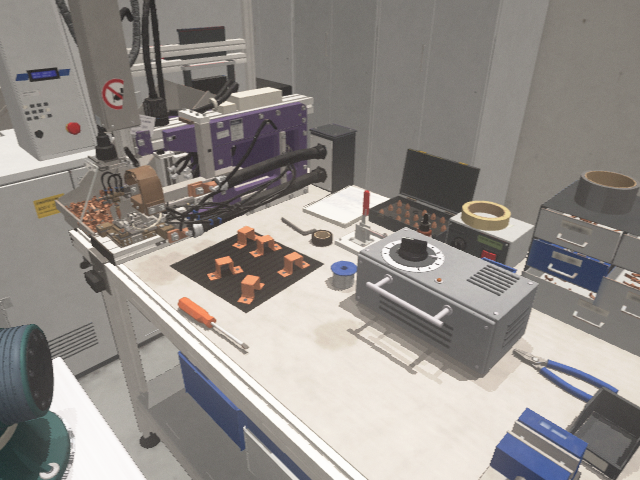

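View pics/top0.png

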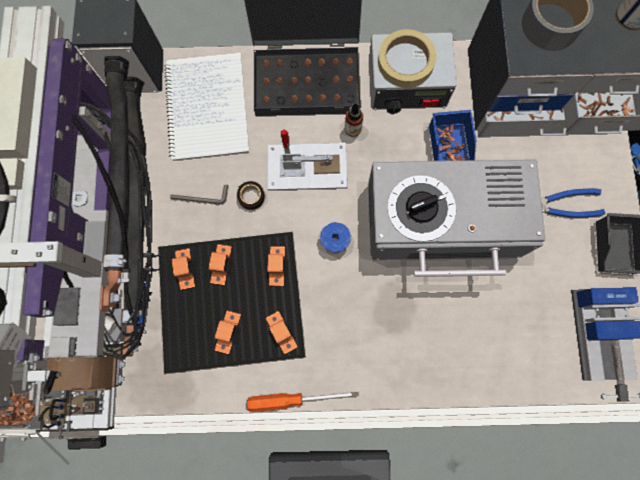

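The scene view shows five copper links on the mat at about (245,235), (264,245), (224,268), (293,264), (249,289), the dryer with its dial at (412,248) and handle at (408,298), and the spool at (343,275). The top view shows the links at about (182,269), (220,264), (277,266), (228,333), (282,333), the knob at (422,205), the handle from (417,273) to (505,272), the spool at (335,238), the tape at (251,195) and the hex key at (200,195).

```bash
cat > m.py <<'E'
from h import *
def links(s,verbose=True,bounds=None):
    w=cloud(s); hsv=cv2.cvtColor(s["image"],cv2.COLOR_RGB2HSV)
    m=((hsv[...,0]<18)&(hsv[...,1]>110)&(hsv[...,2]>90)).astype(np.uint8)
    n,l,st,c=cv2.connectedComponentsWithStats(m)
    out=[]
    for i in range(1,n):
        if st[i,4]<60: continue
        P=w[l==i]; P=P[~np.isnan(P[:,0])]
        top=P[P[:,2]>np.percentile(P[:,2],98)-0.006]
        xy=P[:,:2]; (cx,cy),(a,b),an=cv2.minAreaRect((xy*1000).astype(np.float32))
        t=cv2.minAreaRect((top[:,:2]*1000).astype(np.float32))
        ctr=xy.mean(0); e=np.linalg.svd(xy-ctr,full_matrices=False)[2][0]
        if verbose: print(c[i].round(),st[i,4],"zmin/max",np.nanpercentile(P[:,2],[1,50,99]).round(4),"rect",np.round([cx,cy,a,b,an],1),"top",np.round(t[0],1),np.round(t[1],1),round(t[2],1),"axis deg",np.degrees(np.arctan2(e[1],e[0])).round(1))
        out.append((top[:,:2].mean(0)))
    return out
E
python3 - <<'E'
from m import *
for n in("top","scene"):
    s=np.load(n+"0.npy",allow_pickle=True).item(); print(n); links(s)
s=np.load("top0.npy",allow_pickle=True).item(); w=cloud(s)
# roof
m=(np.abs(w[...,2]-0.118)<0.004); m[:, :350]=0; m[:,560:]=0;m[:150]=0;m[265:]=0
n,l,st,c=cv2.connectedComponentsWithStats(m.astype(np.uint8)); i=1+st[1:,4].argmax()
P=w[l==i]; r=cv2.minAreaRect((P[:,:2]*1000).astype(np.float32)); print("roof",r,np.median(P[:,2]),cv2.boxPoints(r))
# handle
h=(np.abs(w[...,2]-0.1)<0.008); h[:,:410]=0;h[:,512:]=0;h[:262]=0;h[282:]=0
Q=w[h]; print("handle",len(Q),np.median(Q[:,2]),cv2.minAreaRect((Q[:,:2]*1000).astype(np.float32)))
# knob
k=(w[...,2]>0.143)&(w[...,2]<0.158); k[:,:380]=0;k[:,460:]=0;k[:170]=0;k[245:]=0
Q=w[k]; print("knob",len(Q),np.median(Q[:,2]),cv2.minAreaRect((Q[:,:2]*1000).astype(np.float32)))
for nm,(u,v) in dict(spool=(335,238),tape=(240,195),hex=(200,197)).items(): print(nm,w[v,u])
c=s["image"][160:250,375:470,::-1]
cv2.imwrite("pics/knob0.png",cv2.resize(c,None,fx=6,fy=6,interpolation=cv2.INTER_CUBIC))
E
```

```text
top
[595. 103.] 63 zmin/max [0.0871 0.0914 0.102 ] rect [ 867.9 -490.5   22.1   40.5   37.5] top [ 860.7 -488.7] [ 7.4 29.7] 23.0 axis deg -60.2
[447. 133.] 70 zmin/max [0.0029 0.0203 0.033 ] rect [ 851.4 -241.5   21.9   32.9   86. ] top [ 844.4 -243.5] [ 8.5 19.2] 85.3 axis deg 163.4
[453. 154.] 67 zmin/max [0.0035 0.0162 0.0301] rect [ 809.6 -249.9   26.1   27.7   82.5] top [ 797.7 -258.4] [6.8 3.5] 19.7 axis deg -174.6
[219. 263.] 579 zmin/max [-0.0014  0.0071  0.0388] rect [612.9 190.   37.2  74.8  80.2] top [610.4 184.8] [25.7 31.7] 80.4 axis deg 171.1
[276. 259.] 391 zmin/max [-0.0003  0.0339  0.0389] rect [617.1  84.6  31.7  53.3  85.7] top [605.9  82.5] [25.8 31.5] 85.5 axis deg 177.7
[181. 262.] 400 zmin/max [-0.0005  0.034   0.0389] rect [614.6 257.3  55.1  36.9   9.2] top [604.  250.5] [32.  26.5] 8.3 axis deg -169.0
[109. 287.] 321 zmin/max [0.1272 0.1412 0.1464] rect [551.6 332.8  17.7  63.5  76.1] top [550.9 333. ] [17.5 60.4] 75.4 axis deg 165.7
[276. 279.] 168 zmin/max [0.0001 0.005  0.0127] rect [580.3  84.5  26.7  20.6  87. ] top [580.1  84.2] [26.1 20.3] 87.7 axis 
[... 2377 characters left out ...]
91.7  37.  102.1   5.6] top [366.3  85.7] [18.6 91.3] 4.9 axis deg -84.7
roof ((684.4526977539062, -226.74136352539062), (276.6642761230469, 147.19200134277344), 89.44397735595703) 0.11802937753653864 [[ 609.51776  -364.35278 ]
 [ 756.7028   -365.7812  ]
 [ 759.38763   -89.129944]
 [ 612.2026    -87.70154 ]]
handle 649 0.10125970095231218 ((576.7031860351562, -225.3274383544922), (149.69583129882812, 24.024057388305664), 89.26791381835938)
knob 221 0.1493406234839889 ((675.9547729492188, -166.42625427246094), (11.961531639099121, 45.73151397705078), 21.80719566345215)
spool [ 0.65623122 -0.02479282 -0.00175504]
tape [0.73831812 0.14944454 0.01631929]
hex [ 0.74193535  0.22786868 -0.00129913]
```

View pics/knob0.png

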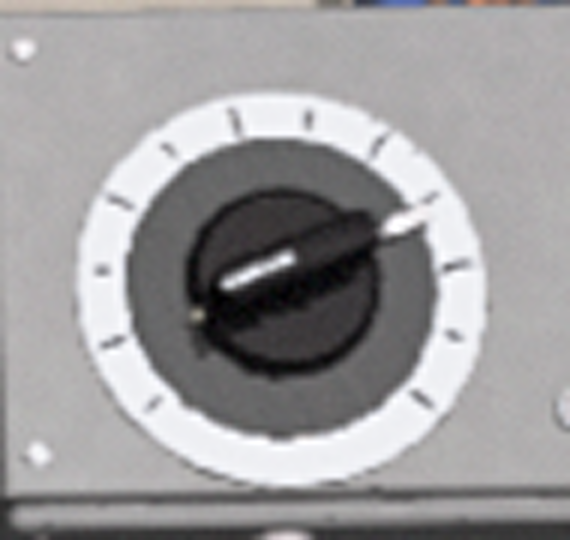

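The crop shows the white stripe on the bar running to the lower left, (295,255)→(222,285), and the bright steel tab at the upper right, (405,220). So the pointer is at about 112° world and the tab at about -63°, roughly 175° clockwise.

```bash
cat > d.py <<'E'
from h import *
import sys
def d(x,y,z,psi=None,s=None):
    s=s or state(); T=rot(s["tool_rot"]); p=np.array(s["tcp_pos"]); ps=np.degrees(np.arctan2(T[1,1],T[0,1]))
    dv=T.T@(np.array([x,y,z])-p)
    print("t%.1f"%s["t"],"tcp",p.round(4),"psi %.2f"%ps,"tilt %.2f"%np.degrees(np.arccos(-T[2,2])),"F",np.round(s["contact_force"],1),"w %.4f"%s["gripper_width"],"gf %.1f"%s["gripper_force"])
    print(" delta tool mm",(dv*1000).round(1),"units",(dv/.8).round(4),"rows>=%.1f"%(np.linalg.norm(dv)/.0417), "" if psi is None else "turnz units %.4f rows>=%.1f"%((ps-psi)/180,abs(ps-psi)/7.16))
E
python3 - <<'E'
from d import *
s=np.load("scene0.npy",allow_pickle=True).item(); w=cloud(s)
m=(w[...,2]>.09)&(w[...,2]<.11)&(w[...,0]>.555)&(w[...,0]<.59)&(w[...,1]>-.33)&(w[...,1]<-.12)
P=w[m]; print("handle scene",len(P),cv2.minAreaRect((P[:,:2]*1000).astype(np.float32)),np.percentile(P[:,2],[5,50,95]))
m=(np.abs(w[...,2]-.118)<.004)&(w[...,0]>.58)&(w[...,0]<.78)&(w[...,1]>-.4)&(w[...,1]<-.05)
P=w[m]; print("roof scene",cv2.minAreaRect((P[:,:2]*1000).astype(np.float32)))
m=(w[...,2]>.143)&(w[...,2]<.16)&(w[...,0]>.63)&(w[...,0]<.73)&(w[...,1]>-.21)&(w[...,1]<-.12)
P=w[m]; print("knob scene",len(P),cv2.minAreaRect((P[:,:2]*1000).astype(np.float32)))
d(.36,.1,.25)
T=rot(state()["tool_rot"]); print(T.round(3))
E
```

```text
handle scene 606 ((575.7281494140625, -223.60797119140625), (151.50987243652344, 28.352766036987305), 89.92513275146484) [0.09613026 0.10129892 0.1038156 ]
roof scene ((683.4407348632812, -224.81134033203125), (277.48358154296875, 153.95497131347656), 89.58609771728516)
knob scene 165 ((673.6959228515625, -166.06475830078125), (13.98192024230957, 44.79290771484375), 19.111997604370117)
t0.1 tcp [0.1847 0.5175 0.2044] psi 70.36 tilt 0.11 F [0.6 0.4 0.2] w 0.0938 gf 0.0
 delta tool mm [-305.5 -334.4  -45. ] units [-0.3819 -0.418  -0.0562] rows>=10.9 
[[-0.942  0.336 -0.001]
 [ 0.336  0.942 -0.002]
 [ 0.    -0.002 -1.   ]]
```

step_arm(
  series=[
    [0,0,0,-0.032,-0.035,-0.005,-1],
    [0,0,0,-0.032,-0.035,-0.005,-1],
    [0,0,0,-0.032,-0.035,-0.005,-1],
    [0,0,0,-0.032,-0.035,-0.005,-1],
    [0,0,0,-0.032,-0.035,-0.005,-1],
    [0,0,0,-0.032,-0.035,-0.005,-1],
    [0,0,0,-0.032,-0.035,-0.005,-1],
    [0,0,0,-0.032,-0.035,-0.005,-1],
    [0,0,0,-0.032,-0.035,-0.005,-1],
    [0,0,0,-0.032,-0.035,-0.005,-1],
  ],
)

```text
t: 0.93
tcp_pos: [0.3318, 0.1665, 0.2454]
tool_rot: [-0.0, 0.17, 0.985, 0.0]
contact_force: [0.3, 0.5, 0.6]
gripper_width: 0.0943
gripper_force: 0.0
```

step_arm(
  series=[
    [0,0,0.039,0,0,0,0.1],
    [0,0,0.039,0,0,0,0.1],
    [0,0,0.039,0,0,0,0.1],
    [0,0,0.039,0,0,0,0.1],
    [0,0,0.039,0,0,0,0.1],
    [0,0,0.039,0,0,0,0.1],
    [0,0,0.039,0,0,0,0.1],
    [0,0,0.039,0,0,0,0.1],
    [0,0,0.039,0,0,0,0.1],
    [0,0,0.039,0,0,0,0.1],
  ],
)

```text
t: 1.77
tcp_pos: [0.3316, 0.1681, 0.245]
tool_rot: [-0.0, 0.708, 0.706, -0.0]
contact_force: [-0.3, -0.3, 0.3]
gripper_width: 0.0425
gripper_force: 0.0
```

```bash
python3 -c "
from d import *
d(.569,-.2245,.16,-.5)"
```

```text
t1.8 tcp [0.3316 0.1681 0.245 ] psi -0.19 tilt 0.06 F [-0.3 -0.3  0.3] w 0.0425 gf 0.0
 delta tool mm [-391.8  238.8   84.8] units [-0.4898  0.2985  0.1061] rows>=11.2 turnz units 0.0017 rows>=0.0
```

step_arm(
  series=[
    [0,0,0,-0.041,0.025,0.009,0.1],
    [0,0,0,-0.041,0.025,0.009,0.1],
    [0,0,0,-0.041,0.025,0.009,0.1],
    [0,0,0,-0.041,0.025,0.009,0.1],
    [0,0,0,-0.041,0.025,0.009,0.1],
    [0,0,0,-0.041,0.025,0.009,0.1],
    [0,0,0,-0.041,0.025,0.009,0.1],
    [0,0,0,-0.041,0.025,0.009,0.1],
    [0,0,0,-0.041,0.025,0.009,0.1],
    [0,0,0,-0.041,0.025,0.009,0.1],
  ],
)

```text
t: 2.6
tcp_pos: [0.5331, -0.1609, 0.1724]
tool_rot: [-0.001, 0.706, 0.708, -0.0]
contact_force: [1.1, 0.6, -0.8]
gripper_width: 0.0421
gripper_force: 0.0
```

step_arm(
  series=[
    [0,0,0.002,-0.04,0.024,0.008,0.1],
    [0,0,0,-0.04,0.024,0.008,0.1],
    [0,0,0,0,0,0,0.1],
    [0,0,0,0,0,0,0.1],
  ],
)

```text
t: 2.93
tcp_pos: [0.5706, -0.2243, 0.1577]
tool_rot: [-0.003, 0.709, 0.705, -0.001]
contact_force: [-0.5, 0.0, 0.3]
gripper_width: 0.042
gripper_force: 0.0
```

```bash
python3 -c "
from d import *
d(.569,-.2245,.085,-.5)
s=snapshot('top'); w=cloud(s)
h=(np.abs(w[...,2]-0.1)<0.008)&(w[...,0]<.585)&(w[...,0]>.55)&(w[...,1]<-.12)
print(cv2.minAreaRect((w[h][:,:2]*1000).astype(np.float32)))
cv2.imwrite('pics/t1.png',cv2.resize(s['image'][120:360,300:620,::-1],None,fx=2,fy=2))"
```

```text
t2.9 tcp [ 0.5706 -0.2243  0.1577] psi -0.34 tilt 0.30 F [-0.5  0.   0.3] w 0.0420 gf 0.0
 delta tool mm [-0.4 -1.2 72.7] units [-0.0005 -0.0015  0.0909] rows>=1.7 turnz units 0.0009 rows>=0.0
((574.4479370117188, -187.1341094970703), (74.17532348632812, 18.46139907836914), 88.94330596923828)
```

View pics/t1.png

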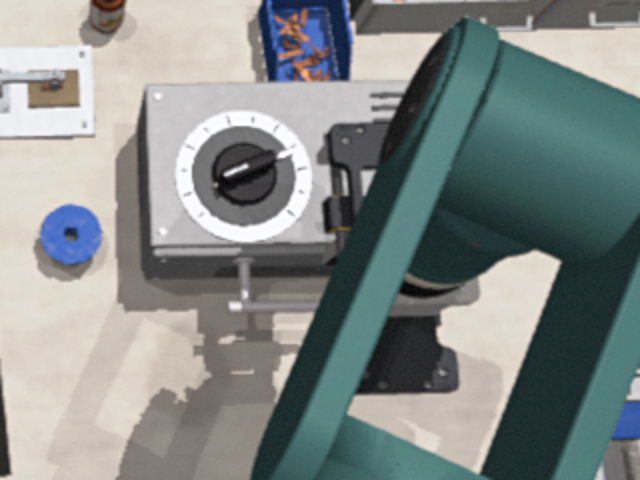

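The crop shows the gripper straddling the handle bar line at (350,305) with the dial clear of it, so I descend, grip and pull.

step_arm(
  series=[
    [0,0,0,0,-0.002,0.03,0.1],
    [0,0,0,0,0,0.03,0.1],
    [0,0,0,0,0,0.032,0.1],
    [0,0,0,0,0,0,0.1],
    [0,0,0,0,0,0,1],
    [0,0,0,0,0,0,1],
    [0,0,0,0,0,0,1],
    [0,0,0,0,0,0,1],
    [0,0,0,0,0,0,1],
    [0,0,0,0,0,0,1],
  ],
)

```text
t: 3.82
tcp_pos: [0.5698, -0.2235, 0.0887]
tool_rot: [0.001, 0.708, 0.706, 0.0]
contact_force: [-1.9, 0.4, 4.2]
gripper_width: 0.0093
gripper_force: 30.0
```

```bash
python3 -c "
from d import *
d(.569,-.2245,.085,-.5)"
```

```text
t3.8 tcp [ 0.5698 -0.2235  0.0887] psi -0.21 tilt 0.09 F [-1.9  0.4  4.2] w 0.0093 gf 30.0
 delta tool mm [-1.  -0.8  3.7] units [-0.0013 -0.001   0.0046] rows>=0.1 turnz units 0.0016 rows>=0.0
```

step_arm(
  series=[
    [0,0,0,0,-0.006,0,1],
    [0,0,0,0,-0.012,0,1],
    [0,0,0,0,-0.02,0,1],
    [0,0,0,0,-0.022,0,1],
    [0,0,0,0,-0.022,0,1],
    [0,0,0,0,-0.022,0,1],
    [0,0,0,0,-0.022,0,1],
    [0,0,0,0,-0.022,0,1],
    [0,0,0,0,-0.015,0,1],
    [0,0,0,0,-0.01,0,1],
  ],
)

```text
t: 4.65
tcp_pos: [0.4309, -0.2221, 0.0886]
tool_rot: [0.001, 0.708, 0.706, 0.001]
contact_force: [3.0, 4.2, 5.3]
gripper_width: 0.0092
gripper_force: 30.0
```

step_arm(
  series=[
    [0,0,0,0,-0.008,0,1],
    [0,0,0,0,-0.005,0,1],
    [0,0,0,0,-0.002,0,1],
    [0,0,0,0,0,0,1],
    [0,0,0,0,0,0,1],
    [0,0,0,0,0,0,1],
  ],
)

```text
t: 5.15
tcp_pos: [0.4198, -0.222, 0.0886]
tool_rot: [0.001, 0.708, 0.706, 0.002]
contact_force: [1.4, 3.6, 7.6]
gripper_width: 0.009
gripper_force: 30.0
```

step_arm(
  series=[
    [0,0,0,0,0,0,0.1],
    [0,0,0,0,0,0,0.1],
    [0,0,0,0,0,0,0.1],
    [0,0,0,0,0,-0.02,0.1],
    [0,0,0,0,0,-0.04,0.1],
    [0,0,0,0,0,-0.05,0.0],
    [0,0,0,0,0,-0.05,0.0],
    [0,0,0,0.05,0,0,0.0],
    [0,0,0,0.05,0,0,0.0],
    [0,0,0,0.05,0,0,0.0],
  ],
)

```text
t: 5.98
tcp_pos: [0.4192, -0.1022, 0.2154]
tool_rot: [0.0, 0.709, 0.705, 0.0]
contact_force: [1.1, 0.1, -0.5]
gripper_width: 0.0473
gripper_force: 0.0
```

step_arm(
  series=[
    [0,0,0,0.05,-0.01,0,0.0],
    [0,0,0,0.05,-0.02,0,0.0],
    [0,0,0,0.05,-0.02,0,0.0],
    [0,0,0,0.05,-0.02,0,0.0],
    [0,0,0,0.05,0,0,0.0],
    [0,0,0,0,0,0,0.0],
  ],
)

```text
t: 6.48
tcp_pos: [0.3638, 0.0996, 0.2147]
tool_rot: [-0.001, 0.704, 0.71, 0.001]
contact_force: [0.7, -0.2, 0.2]
gripper_width: 0.0471
gripper_force: 0.0
```

```bash
python3 - <<'E'
from m import *
from d import d
d(.5,.075,.15)
for n in("top","scene"):
    s=snapshot(n); cv2.imwrite(f"pics/{n}2.png",s["image"][...,::-1]); np.save(f"{n}2.npy",s,allow_pickle=True)
    w=cloud(s)
    def box(nm,x0,x1,y0,y1,z0,z1):
        P=w[(w[...,0]>x0)&(w[...,0]<x1)&(w[...,1]>y0)&(w[...,1]<y1)&(w[...,2]>z0)&(w[...,2]<z1)]
        if len(P)>10: print(n,nm,len(P),"z",np.percentile(P[:,2],[5,50,95]).round(4),cv2.minAreaRect((P[:,:2]*1000).astype(np.float32)),P.min(0).round(4),P.max(0).round(4))
    box("rod",.505,.55,-.33,-.12,.085,.112)
    box("panel",.44,.49,-.38,-.06,.108,.12)
    box("handle",.40,.44,-.31,-.13,.085,.112)
E
```

```text
t6.5 tcp [0.3638 0.0996 0.2147] psi 0.43 tilt 0.19 F [ 0.7 -0.2  0.2] w 0.0471 gf 0.0
 delta tool mm [-25.8 136.1  64.5] units [-0.0323  0.1701  0.0806] rows>=3.7 
top rod 966 z [0.0975 0.1014 0.1043] ((529.8849487304688, -225.02886962890625), (209.7664031982422, 12.459192276000977), 89.46170043945312) [ 0.5227 -0.3299  0.0947] [ 0.5364 -0.1202  0.1069]
top panel 895 z [0.1099 0.1128 0.1155] ((463.4929504394531, -224.33377075195312), (271.2484436035156, 8.889265060424805), 89.60237121582031) [ 0.4591 -0.36    0.1081] [ 0.4688 -0.0887  0.1171]
top handle 733 z [0.0976 0.1011 0.1042] ((427.3338623046875, -223.87762451171875), (25.074562072753906, 149.85728454589844), 0.033147573471069336) [ 0.4148 -0.2988  0.0928] [ 0.4399 -0.149   0.1069]
scene rod 942 z [0.0949 0.1011 0.1037] ((527.1446533203125, -225.0156707763672), (209.62208557128906, 11.908108711242676), 89.42881774902344) [ 0.5202 -0.3299  0.0921] [ 0.5338 -0.1202  0.1048]
scene panel 1011 z [0.1086 0.1129 0.1149] ((461.1177978515625, -223.60086059570312), (271.0939025878906, 11.723145484924316), 89.12628173828125) [ 0.4543 -0.3591  0.108 ] [ 0.4674 -0.0881  0.1158]
scene handle 790 z [0.0968 0.1015 0.1037] ((425.96881103515625, -223.38790893554688), (150.579345703125, 27.836170196533203), 89.98571014404297) [ 0.412  -0.2987  0.0946] [ 0.4399 -0.1481  0.1053]
```

View pics/top2.png

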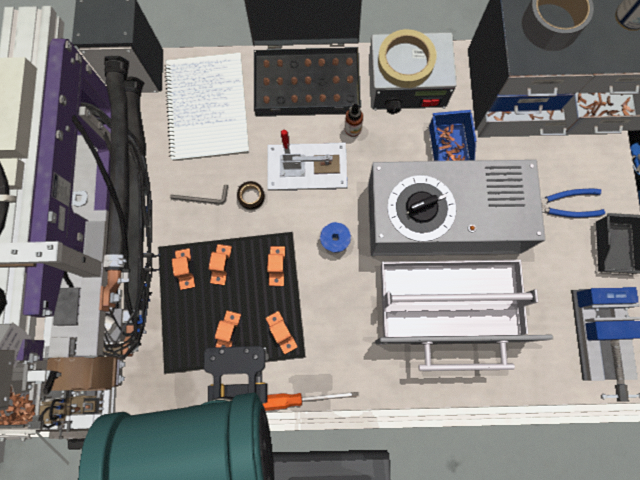

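The top view shows the drawer out, with the rod from (387,296) to (535,297) and the five links unmoved. The rod is at x≈0.530, centre y≈-0.224. The gripped bar agreed with the top camera's x, so I use the top camera. First I fetch the link at (0.486,0.075).

step_arm(
  series=[
    [0,0,0,-0.0064,0.0305,0.0286,-0.3],
    [0,0,0,-0.0064,0.0305,0.0286,-0.3],
    [0,0,0,-0.0064,0.0305,0.0286,-0.3],
    [0,0,0,-0.0064,0.0305,0.0286,-0.3],
    [0,0,0,-0.0064,0.0305,0.0286,-0.3],
    [0,0,-0.037,0,0,0,-0.3],
    [0,0,-0.037,0,0,0,-0.3],
    [0,0,-0.037,0,0,0,-0.3],
    [0,0,-0.037,0,0,0,-0.3],
    [0,0,0,0,0,0,-0.3],
  ],
)

```text
t: 7.42
tcp_pos: [0.4877, 0.0647, 0.0997]
tool_rot: [-0.001, 0.528, 0.849, -0.001]
contact_force: [0.3, -0.2, 0.8]
gripper_width: 0.0615
gripper_force: 0.0
```

```bash
python3 - <<'E'
from m import *
from d import d
d(.486,.0755,.012,27)
s=snapshot("scene"); links(s)
E
```

```text
t7.4 tcp [0.4877 0.0647 0.0997] psi 26.31 tilt 0.13 F [ 0.3 -0.2  0.8] w 0.0615 gf 0.0
 delta tool mm [10.4  3.5 87.7] units [0.013  0.0043 0.1097] rows>=2.1 turnz units -0.0038 rows>=0.1
[ 73. 128.] 124 zmin/max [0.1222 0.1389 0.1537] rect [ 506.3 1006.    35.6   38.2   68.1] top [ 506. 1002.] [19.6 28.8] 73.4 axis deg -6.8
[366. 201.] 101 zmin/max [0.0781 0.1114 0.1354] rect [851.2  89.7 125.2  11.3  36.8] top [807.8  57.8] [12.  7.] 40.9 axis deg -146.2
[250. 233.] 71 zmin/max [0.0058 0.0221 0.0379] rect [614.8 247.1  24.1  14.7  51.4] top [609.8 246.7] [17.7 11.5] 11.3 axis deg -110.7
[273. 243.] 93 zmin/max [0.0013 0.015  0.0371] rect [628.6 181.4  28.6  40.6  81.4] top [619.1 183.1] [27.1 12.5] 60.6 axis deg 9.1
[257. 252.] 83 zmin/max [0.0016 0.0059 0.0234] rect [588.2 189.8  27.3  29.5  83.5] top [594.  184.2] [17.4  3. ] 80.4 axis deg -60.8
[488. 255.] 81 zmin/max [0.0356 0.0452 0.0513] rect [ 901.2 -209.5   12.5   28.5    3.3] top [ 901.1 -210.2] [12.5 27. ] 2.7 axis deg -86.2
[289. 263.] 209 zmin/max [0.0025 0.0302 0.0379] rect [618.   93.6 103.7  41.6  23.1] top [603.5  83.5] [25.9 31.4] 87.7 axis deg -166.8
[223. 267.] 297 zmin/max [0.0014 0.0181 0.0375] rect [491.7 190.9  74.5  74.2  81.5] top [486.3 170.6] [30.5 31.4] 74.4 axis deg 168.3
[250. 288.] 405 zmin/max [0.0021 0.0193 0.0375] rect [494.5  81.6  97.3  26.6  27.9] top [483.4  75.1] [30.3 25.4] 27.5 axis deg -159.4
[196. 311.] 476 zmin/max [0.0056 0.0203 0.0249] rect [372.5  86.2  36.7  91.7   4.3] top [365.6  86.1] [18.3 90.7] 4.4 axis deg -84.3
```

step_arm(
  series=[
    [0,0,-0.004,0.013,0.004,0.02,-0.3],
    [0,0,0,0,0,0.04,-0.3],
    [0,0,0,0,0,0.03,-0.3],
    [0,0,0,0,0,0.019,-0.3],
    [0,0,0,0,0,0,-0.3],
    [0,0,0,0,0,0,1],
    [0,0,0,0,0,0,1],
    [0,0,0,0,0,0,1],
    [0,0,0,0,0,0,1],
    [0,0,0,0,0,0,1],
  ],
)

```text
t: 8.3
tcp_pos: [0.4868, 0.0782, 0.0148]
tool_rot: [0.001, 0.521, 0.853, 0.001]
contact_force: [0.4, -0.1, 2.9]
gripper_width: 0.0319
gripper_force: 30.1
```

```bash
python3 - <<'E'
from d import d
d(.486,.0755,.17,-.5)
E
```

```text
t8.3 tcp [0.4868 0.0782 0.0148] psi 27.14 tilt 0.12 F [ 0.4 -0.1  2.9] w 0.0319 gf 30.1
 delta tool mm [  -2.2   -1.7 -155.2] units [-0.0027 -0.0021 -0.194 ] rows>=3.7 turnz units 0.1535 rows>=3.9
```

step_arm(
  series=[
    [0,0,0,0,0,-0.03,1],
    [0,0,0,0,0,-0.05,1],
    [0,0,0,0,0,-0.05,1],
    [0,0,0,0,0,-0.05,1],
    [0,0,0,0,0,-0.015,1],
    [0,0,0.038,0,0,0,1],
    [0,0,0.038,0,0,0,1],
    [0,0,0.038,0,0,0,1],
    [0,0,0.038,0,0,0,1],
    [0,0,0.001,0,0,0,1],
  ],
)

```text
t: 9.13
tcp_pos: [0.4857, 0.0783, 0.1689]
tool_rot: [-0.0, 0.71, 0.704, -0.0]
contact_force: [0.5, -0.1, -0.1]
gripper_width: 0.0315
gripper_force: 30.0
```

step_arm(
  series=[
    [0,0,0,-0.03,0.006,0,1],
    [0,0,0,-0.05,0.006,0,1],
    [0,0,0,-0.05,0.006,0,1],
    [0,0,0,-0.05,0.006,0,1],
    [0,0,0,-0.05,0.006,0,1],
    [0,0,0,-0.05,0.006,0,1],
    [0,0,0,-0.05,0.006,0,1],
    [0,0,0,-0.05,0.006,0,1],
    [0,0,0,-0.05,0.006,0,1],
    [0,0,0,-0.04,0.003,0,1],
  ],
)

```text
t: 9.97
tcp_pos: [0.5288, -0.3009, 0.1686]
tool_rot: [-0.0, 0.709, 0.705, -0.0]
contact_force: [0.8, 0.0, -1.0]
gripper_width: 0.032
gripper_force: 30.0
```

step_arm(
  series=[
    [0,0,0,-0.01,0,0,1],
    [0,0,0,0,0,0,1],
    [0,0,0,0,0,0,1],
    [0,0,0,0,0,0,1],
  ],
)

```text
t: 10.3
tcp_pos: [0.5291, -0.3044, 0.1693]
tool_rot: [-0.0, 0.709, 0.706, 0.0]
contact_force: [-0.2, 1.0, 0.3]
gripper_width: 0.0317
gripper_force: 30.0
```

```bash
python3 - <<'E'
from d import d
d(.529,-.312,.084,-.5)
E
```

```text
t10.3 tcp [ 0.5291 -0.3044  0.1693] psi -0.25 tilt 0.07 F [-0.2  1.   0.3] w 0.0317 gf 30.0
 delta tool mm [-7.7 -0.1 85.3] units [-9.600e-03 -1.000e-04  1.066e-01] rows>=2.1 turnz units 0.0014 rows>=0.0
```

step_arm(
  series=[
    [0,0,0,-0.01,0,0.02,1],
    [0,0,0,0,0,0.03,1],
    [0,0,0,0,0,0.025,1],
    [0,0,0,0,0,0.015,1],
    [0,0,0,0,0,0.01,1],
    [0,0,0,0,0,0.006,1],
    [0,0,0,0,0,0,1],
  ],
)

```text
t: 10.88
tcp_pos: [0.5296, -0.3132, 0.0855]
tool_rot: [0.001, 0.709, 0.705, 0.0]
contact_force: [0.5, 0.3, -0.1]
gripper_width: 0.0315
gripper_force: 30.0
```

```bash
python3 - <<'E'
from d import *
d(.529,-.312,.084,-.5)
s=snapshot("scene"); cv2.imwrite("pics/s3.png",cv2.resize(s["image"][200:400,320:560,::-1],None,fx=3,fy=3))
E
```

```text
t10.9 tcp [ 0.5296 -0.3132  0.0855] psi -0.30 tilt 0.07 F [ 0.5  0.3 -0.1] w 0.0315 gf 30.0
 delta tool mm [ 1.2 -0.6  1.5] units [ 0.0015 -0.0008  0.0019] rows>=0.0 turnz units 0.0011 rows>=0.0
```

View pics/s3.png

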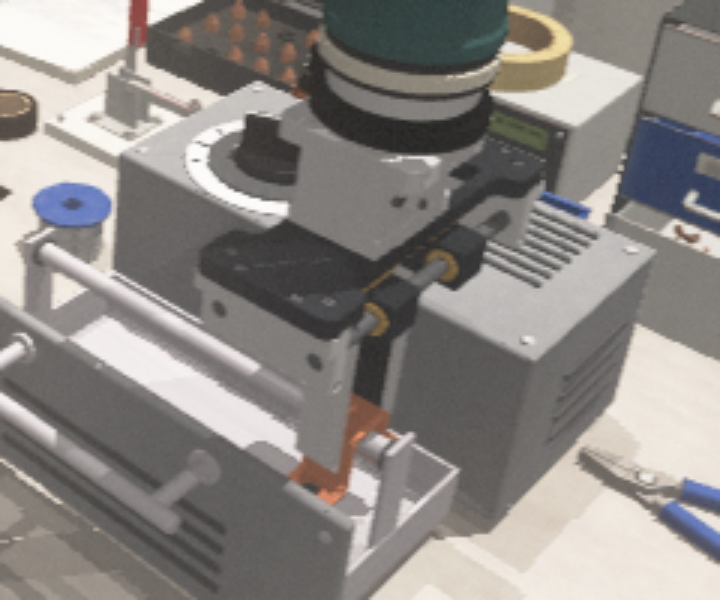

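The crop shows the link astride the rod near its right end, with one leg on each side at (345,450), so I release it and go back for the next one.

step_arm(
  series=[
    [0,0,0,0,0,0.001,-0.3],
    [0,0,0,0,0,0,-0.3],
    [0,0,0,0,0,0,-0.3],
    [0,0,0,0,0,0,-0.3],
    [0,0,0,0,0,-0.02,-0.3],
    [0,0,0,0,0,-0.03,-0.3],
    [0,0,0,0,0,-0.04,-0.3],
    [0,0,0,0,0,-0.03,-0.3],
    [0,0,0,0.03,0,0,-0.3],
    [0,0,0,0.05,-0.004,0,-0.3],
  ],
)

```text
t: 11.77
tcp_pos: [0.5274, -0.2532, 0.1824]
tool_rot: [0.003, 0.711, 0.703, 0.0]
contact_force: [0.4, 0.7, 0.7]
gripper_width: 0.0609
gripper_force: 0.0
```

step_arm(
  series=[
    [0,0,0,0.05,-0.004,0,-0.3],
    [0,0,0,0.05,-0.004,0,-0.3],
    [0,0,0,0.05,-0.004,0,-0.3],
    [0,0,0,0.05,-0.004,0,-0.3],
    [0,0,0,0.05,-0.004,0,-0.3],
    [0,0,0,0.05,-0.004,0,-0.3],
    [0,0,0,0.05,-0.004,0,-0.3],
    [0,0,0,0.05,-0.004,0,-0.3],
    [0,0,0,0.05,-0.004,0,-0.3],
    [0,0,0,0.05,-0.004,0,-0.3],
  ],
)

```text
t: 12.6
tcp_pos: [0.4965, 0.1521, 0.1804]
tool_rot: [0.0, 0.71, 0.705, 0.001]
contact_force: [0.3, 0.1, -0.3]
gripper_width: 0.0609
gripper_force: 0.0
```

step_arm(
  series=[
    [0,0,0,0.03,-0.004,0.02,-0.3],
    [0,0,0,0,0,0.03,-0.3],
    [0,0,-0.036,0,0,0.03,-0.3],
    [0,0,0.036,0,0,0,-0.3],
    [0,0,0.036,0,0,0,-0.3],
    [0,0,0.036,0,0,0,-0.3],
    [0,0,0.012,0,0,0,-0.3],
    [0,0,0,0,0,0,-0.3],
  ],
)

```text
t: 13.27
tcp_pos: [0.494, 0.1742, 0.1161]
tool_rot: [0.0, 0.796, 0.605, 0.0]
contact_force: [-0.6, 0.7, 0.6]
gripper_width: 0.0612
gripper_force: 0.0
```

```bash
python3 - <<'E'
from m import *
from d import d
d(.4888,.1706,.012,-16)
for n in("scene","top"):
  s=snapshot(n); print(n); links(s)
cv2.imwrite("pics/t4.png",s["image"][...,::-1])
E
```

```text
t13.3 tcp [0.494  0.1742 0.1161] psi -15.53 tilt 0.02 F [-0.6  0.7  0.6] w 0.0612 gf 0.0
 delta tool mm [ -4.9  -4.  104.1] units [-0.0061 -0.0051  0.1301] rows>=2.5 turnz units 0.0026 rows>=0.1
scene
[ 73. 128.] 124 zmin/max [0.122  0.1391 0.1531] rect [ 507.  1001.5   24.1   38.8   84.8] top [ 507.2 1002.8] [12.  29.3] 81.9 axis deg -6.1
[366. 201.] 100 zmin/max [0.0784 0.111  0.1345] rect [854.   87.6 127.8  11.   33.3] top [806.6  56.8] [15.3  7.1] 41.2 axis deg -146.2
[254. 240.] 513 zmin/max [0.0022 0.0181 0.0377] rect [609.1 214.8  79.   99.1   4.6] top [605.5 216.3] [33.7 93.7] 3.6 axis deg -81.6
[488. 255.] 81 zmin/max [0.0358 0.0445 0.0504] rect [ 903.2 -209.8   11.7   29.     6.1] top [ 901.8 -209.9] [ 8.7 27.9] 6.8 axis deg -83.9
[293. 256.] 107 zmin/max [0.0017 0.0359 0.0378] rect [626.9  96.3  88.8  33.5  29.5] top [603.6  82.5] [26. 32.] 85.9 axis deg -149.9
[224. 267.] 280 zmin/max [0.002  0.0167 0.0377] rect [490.6 185.9  66.7  74.7  83.6] top [486.7 169.8] [30.1 31.5] 70.1 axis deg 167.3
[285. 272.] 81 zmin/max [0.0026 0.0056 0.0198] rect [5.795e+02 8.480e+01 2.230e
[... 889 characters left out ...]
8.3 axis deg 178.0
[276. 279.] 170 zmin/max [0.0005 0.0046 0.0182] rect [580.4  84.5  26.1  20.7  88.2] top [589.2  82.4] [22.5  2.7] 88.8 axis deg -93.5
[516. 297.] 644 zmin/max [0.0318 0.0855 0.1088] rect [ 533.9 -322.8   40.5   79.9   89.3] top [ 529.5 -315.5] [25.9 31. ] 89.3 axis deg 179.8
[226. 331.] 629 zmin/max [-0.001   0.0071  0.0394] rect [490.5 174.3  35.3  73.8  73.9] top [488.7 170.1] [25.8 31.4] 75.0 axis deg 164.3
[273. 402.] 800 zmin/max [0.0084 0.0204 0.0256] rect [368.7  87.3  25.6  93.4   4.1] top [369.  86.] [20.  90.6] 4.3 axis deg 94.1
[ 18. 411.] 559 zmin/max [0.0262 0.0362 0.0465] rect [370.2 464.1  48.9 156.8   1.3] top [374.3 462.1] [ 41.4 152.8] 1.8 axis deg 113.8
```

step_arm(
  series=[
    [0,0,0.003,-0.006,-0.005,0.02,-0.3],
    [0,0,0,0,0,0.04,-0.3],
    [0,0,0,0,0,0.04,-0.3],
    [0,0,0,0,0,0.029,-0.3],
    [0,0,0,0,0,0,-0.3],
    [0,0,0,0,0,0,1],
    [0,0,0,0,0,0,1],
    [0,0,0,0,0,0,1],
    [0,0,0,0,0,0,1],
    [0,0,0,0,0,0,1],
  ],
)

```text
t: 14.2
tcp_pos: [0.4898, 0.1711, 0.0145]
tool_rot: [0.0, 0.799, 0.602, 0.001]
contact_force: [0.5, 0.8, 4.3]
gripper_width: 0.0316
gripper_force: 30.1
```

```bash
python3 - <<'E'
from d import d
d(.4888,.1706,.17,-.5)
E
```

```text
t14.2 tcp [0.4898 0.1711 0.0145] psi -16.03 tilt 0.18 F [0.5 0.8 4.3] w 0.0316 gf 30.1
 delta tool mm [  -0.5   -0.4 -155.5] units [-0.0006 -0.0006 -0.1944] rows>=3.7 turnz units -0.0863 rows>=2.2
```

step_arm(
  series=[
    [0,0,0,0,0,-0.03,1],
    [0,0,0,0,0,-0.05,1],
    [0,0,0,0,0,-0.05,1],
    [0,0,0,0,0,-0.05,1],
    [0,0,0,0,0,-0.015,1],
    [0,0,-0.029,0,0,0,1],
    [0,0,-0.029,0,0,0,1],
    [0,0,-0.028,0,0,0,1],
    [0,0,0,-0.03,0.005,0,1],
    [0,0,0,-0.05,0.005,0,1],
  ],
)

```text
t: 15.03
tcp_pos: [0.4957, 0.1086, 0.1681]
tool_rot: [-0.001, 0.708, 0.706, 0.001]
contact_force: [0.9, -0.5, -1.1]
gripper_width: 0.0319
gripper_force: 30.0
```

step_arm(
  series=[
    [0,0,0,-0.05,0.005,0,1],
    [0,0,0,-0.05,0.005,0,1],
    [0,0,0,-0.05,0.005,0,1],
    [0,0,0,-0.05,0.005,0,1],
    [0,0,0,-0.05,0.005,0,1],
    [0,0,0,-0.05,0.005,0,1],
    [0,0,0,-0.05,0.005,0,1],
    [0,0,0,-0.05,0.005,0,1],
    [0,0,0,-0.05,0.005,0,1],
    [0,0,0,-0.021,0,0,1],
  ],
)

```text
t: 15.87
tcp_pos: [0.5277, -0.2754, 0.1674]
tool_rot: [0.0, 0.712, 0.702, -0.001]
contact_force: [0.3, 0.3, -1.3]
gripper_width: 0.0315
gripper_force: 30.0
```

step_arm(
  series=[
    [0,0,0,0,0,0,1],
    [0,0,0,0,0,0,1],
    [0,0,0,0,0,0,1],
  ],
)

```text
t: 16.12
tcp_pos: [0.5283, -0.2693, 0.1683]
tool_rot: [-0.001, 0.71, 0.704, 0.0]
contact_force: [0.2, 0.5, -1.5]
gripper_width: 0.0314
gripper_force: 30.0
```

```bash
python3 - <<'E'
from d import d
d(.5296,-.270,.085,-.5)
E
```

```text
t16.1 tcp [ 0.5283 -0.2693  0.1683] psi -0.52 tilt 0.09 F [ 0.2  0.5 -1.5] w 0.0314 gf 30.0
 delta tool mm [-0.9  1.4 83.3] units [-0.0011  0.0017  0.1041] rows>=2.0 turnz units -0.0001 rows>=0.0
```

step_arm(
  series=[
    [0,0,0,-0.001,0.002,0.02,1],
    [0,0,0,0,0,0.03,1],
    [0,0,0,0,0,0.025,1],
    [0,0,0,0,0,0.015,1],
    [0,0,0,0,0,0.009,1],
    [0,0,0,0,0,0.005,1],
    [0,0,0,0,0,0,1],
    [0,0,0,0,0,0,-0.3],
    [0,0,0,0,0,0,-0.3],
    [0,0,0,0,0,0,-0.3],
  ],
)

```text
t: 16.95
tcp_pos: [0.5308, -0.2719, 0.0871]
tool_rot: [0.001, 0.711, 0.704, 0.0]
contact_force: [0.5, -1.4, 0.6]
gripper_width: 0.0485
gripper_force: 0.0
```

step_arm(
  series=[
    [0,0,0,0,0,0,-0.3],
    [0,0,0,0,0,-0.02,-0.3],
    [0,0,0,0,0,-0.03,-0.3],
    [0,0,0,0,0,-0.04,-0.3],
    [0,0,0,0,0,-0.02,-0.3],
    [0,0,0,0.03,0.009,0,-0.3],
    [0,0,0,0.05,0.009,0,-0.3],
    [0,0,0,0.05,0.009,0,-0.3],
    [0,0,0,0.05,0.009,0,-0.3],
    [0,0,0,0.05,0.009,0,-0.3],
  ],
)

```text
t: 17.78
tcp_pos: [0.5681, -0.0863, 0.1742]
tool_rot: [0.001, 0.711, 0.703, 0.0]
contact_force: [0.7, -0.1, -0.3]
gripper_width: 0.0606
gripper_force: 0.0
```

step_arm(
  series=[
    [0,0,0,0.05,0.009,0,-0.3],
    [0,0,0,0.05,0.009,0,-0.3],
    [0,0,0,0.05,0.009,0,-0.3],
    [0,0,0,0.05,0.009,0,-0.3],
    [0,0,0.014,0.011,0.009,0.03,-0.3],
    [0,0,0,0,0,0.04,-0.3],
    [0,0,0,0,0,0,-0.3],
    [0,0,0,0,0,0,-0.3],
  ],
)

```text
t: 18.45
tcp_pos: [0.6039, 0.0807, 0.1155]
tool_rot: [-0.002, 0.726, 0.688, -0.002]
contact_force: [0.1, -0.2, 0.3]
gripper_width: 0.0612
gripper_force: 0.0
```

```bash
cat > v.py <<'E'
from m import *
def hung():
  for n in("scene","top"):
    s=snapshot(n); w=cloud(s); hsv=cv2.cvtColor(s["image"],cv2.COLOR_RGB2HSV)
    m=((hsv[...,0]<18)&(hsv[...,1]>110)&(hsv[...,2]>90))&(w[...,2]>.0)&(w[...,2]<.115)&(w[...,0]>.4)&(w[...,0]<.68)&(w[...,1]<.3)&(w[...,1]>-.42)
    for nm,mm in(("arches",m&(w[...,2]>.098)),("mat tops",m&(w[...,2]>.030)&(w[...,2]<.042)&(w[...,1]>0))):
        k,l,st,c=cv2.connectedComponentsWithStats(mm.astype(np.uint8))
        for i in range(1,k):
            if st[i,4]>50:
                P=w[l==i]; r=cv2.minAreaRect((P[:,:2]*1000).astype(np.float32)); print(n,nm,st[i,4],np.round(r[0],1),np.round(r[1],1),round(r[2],1),"z",np.median(P[:,2]).round(4))
  return s
E
python3 - <<'E'
from v import *
from d import d
d(.606,.0823,.013,-3)
hung()
E
```

```text
t18.4 tcp [0.6039 0.0807 0.1155] psi -3.06 tilt 0.30 F [ 0.1 -0.2  0.3] w 0.0612 gf 0.0
 delta tool mm [  1.7   2.6 102.5] units [0.0022 0.0032 0.1281] rows>=2.5 turnz units -0.0003 rows>=0.0
scene arches 281 [ 528.2 -270.9] [32.4 25.9] 0.6 z 0.1058
scene arches 325 [ 528.4 -315.5] [33.8 26.3] 2.5 z 0.1057
scene mat tops 82 [600.9 249.9] [33.5 25. ] 12.3 z 0.0356
scene mat tops 94 [608.  186.4] [27.7 31.2] 82.4 z 0.0356
scene mat tops 105 [605.2  82.6] [25.7 33.4] 87.0 z 0.0359
top arches 319 [ 530.7 -270.6] [25.3 31.4] 88.9 z 0.1053
top arches 319 [ 529.9 -315.2] [25.5 31.6] 90.0 z 0.1052
top mat tops 261 [610.7 184.7] [25.7 31.7] 80.5 z 0.0353
```

Two links hang correctly at y=-0.271 and y=-0.315. Now the third.

step_arm(
  series=[
    [0,0,0,0.002,0.003,0.02,-0.3],
    [0,0,0,0,0,0.04,-0.3],
    [0,0,0,0,0,0.04,-0.3],
    [0,0,0,0,0,0.028,-0.3],
    [0,0,0,0,0,0,-0.3],
    [0,0,0,0,0,0,1],
    [0,0,0,0,0,0,1],
    [0,0,0,0,0,0,1],
    [0,0,0,0,0,0,1],
    [0,0,0,0,0,0,1],
  ],
)

```text
t: 19.38
tcp_pos: [0.6089, 0.0823, 0.0173]
tool_rot: [0.001, 0.726, 0.688, 0.001]
contact_force: [-0.7, 0.5, 8.8]
gripper_width: 0.0315
gripper_force: 30.1
```

```bash
python3 - <<'E'
from d import d
d(.5300,-.225,.17,-.5)
E
```

```text
t19.4 tcp [0.6089 0.0823 0.0173] psi -3.08 tilt 0.17 F [-0.7  0.5  8.8] w 0.0315 gf 30.1
 delta tool mm [-311.   -61.8 -153. ] units [-0.3888 -0.0773 -0.1912] rows>=8.4 turnz units -0.0143 rows>=0.4
```

step_arm(
  series=[
    [0,0,0,0,0,-0.03,1],
    [0,0,0,0,0,-0.05,1],
    [0,0,0,0,0,-0.05,1],
    [0,0,0,0,0,-0.05,1],
    [0,0,-0.014,0,0,-0.015,1],
    [0,0,0,-0.03,-0.01,0,1],
    [0,0,0,-0.048,-0.012,0,1],
    [0,0,0,-0.048,-0.012,0,1],
    [0,0,0,-0.048,-0.012,0,1],
    [0,0,0,-0.048,-0.012,0,1],
  ],
)

```text
t: 20.22
tcp_pos: [0.5592, -0.0962, 0.1717]
tool_rot: [0.001, 0.71, 0.704, 0.0]
contact_force: [0.9, -1.1, -1.8]
gripper_width: 0.0316
gripper_force: 30.0
```

step_arm(
  series=[
    [0,0,0,-0.048,-0.012,0,1],
    [0,0,0,-0.048,-0.012,0,1],
    [0,0,0,-0.048,-0.012,0,1],
    [0,0,0,-0.019,-0.001,0,1],
    [0,0,0,0,0,0,1],
    [0,0,0,0,0,0,1],
    [0,0,0,0,0,0,1],
  ],
)

```text
t: 20.8
tcp_pos: [0.5293, -0.2238, 0.1712]
tool_rot: [-0.0, 0.71, 0.704, 0.001]
contact_force: [-0.6, 1.0, -1.0]
gripper_width: 0.0319
gripper_force: 30.0
```

```bash
python3 - <<'E'
from d import *
d(.5300,-.225,.087,-.5)
s=snapshot("scene"); cv2.imwrite("pics/s5.png",cv2.resize(s["image"][180:380,320:560,::-1],None,fx=3,fy=3))
E
```

```text
t20.8 tcp [ 0.5293 -0.2238  0.1712] psi -0.50 tilt 0.06 F [-0.6  1.  -1. ] w 0.0319 gf 30.0
 delta tool mm [-1.3  0.7 84.2] units [-0.0016  0.0009  0.1052] rows>=2.0 turnz units -0.0000 rows>=0.0
```

View pics/s5.png

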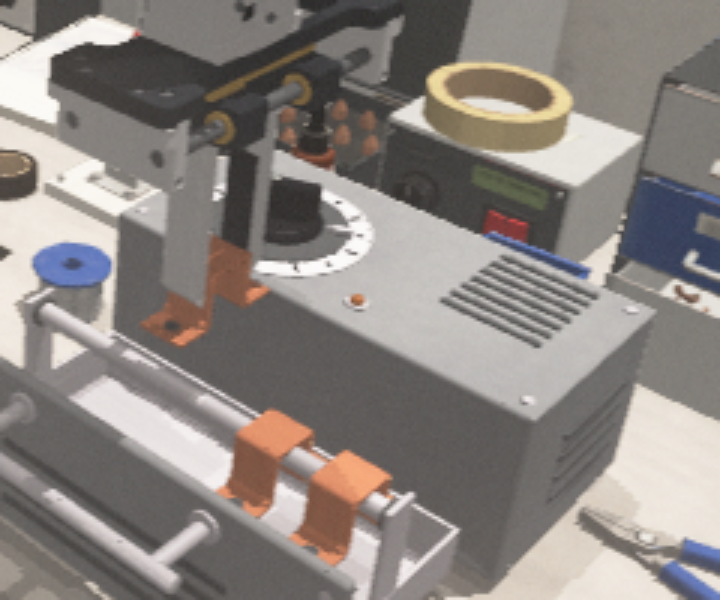

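The crop shows two links hung at (270,460) and (340,500), and the third held level above the rod. I lower and release it, then go to the fourth.

step_arm(
  series=[
    [0,0,0,-0.001,0.001,0.02,1],
    [0,0,0,0,0,0.03,1],
    [0,0,0,0,0,0.025,1],
    [0,0,0,0,0,0.015,1],
    [0,0,0,0,0,0.009,1],
    [0,0,0,0,0,0.005,1],
    [0,0,0,0,0,0,1],
    [0,0,0,0,0,0,-0.3],
    [0,0,0,0,0,0,-0.3],
    [0,0,0,0,0,0,-0.3],
  ],
)

```text
t: 21.68
tcp_pos: [0.5305, -0.2263, 0.0893]
tool_rot: [0.001, 0.711, 0.704, 0.0]
contact_force: [-0.4, -0.4, -0.6]
gripper_width: 0.0486
gripper_force: 0.0
```

step_arm(
  series=[
    [0,0,0,0,0,0,-0.3],
    [0,0,0,0,0,-0.02,-0.3],
    [0,0,0,0,0,-0.03,-0.3],
    [0,0,0,0,0,-0.04,-0.3],
    [0,0,0,0,0,-0.02,-0.3],
    [0,0,0,0.03,0.009,0,-0.3],
    [0,0,0,0.05,0.009,0,-0.3],
    [0,0,0,0.05,0.009,0,-0.3],
    [0,0,0,0.05,0.009,0,-0.3],
    [0,0,0,0.05,0.009,0,-0.3],
  ],
)

```text
t: 22.52
tcp_pos: [0.5677, -0.0408, 0.1766]
tool_rot: [0.001, 0.711, 0.703, 0.0]
contact_force: [0.2, -0.6, 0.4]
gripper_width: 0.0612
gripper_force: 0.0
```

step_arm(
  series=[
    [0,0,0,0.05,0.009,0,-0.3],
    [0,0,0,0.05,0.009,0,-0.3],
    [0,0,0,0.05,0.009,0,-0.3],
    [0,0,0,0.05,0.009,0,-0.3],
    [0,0,0,0.05,0.009,0,-0.3],
    [0,0,0,0.033,0.006,0.03,-0.3],
    [0,0,0.025,0,0,0.04,-0.3],
    [0,0,0.025,0,0,0,-0.3],
    [0,0,0,0,0,0,-0.3],
    [0,0,0,0,0,0,-0.3],
  ],
)

```text
t: 23.35
tcp_pos: [0.6108, 0.1839, 0.1202]
tool_rot: [0.0, 0.763, 0.646, 0.0]
contact_force: [0.1, 0.4, 1.1]
gripper_width: 0.0612
gripper_force: 0.0
```

```bash
python3 - <<'E'
from v import *
from d import d
d(.6105,.1847,.013,-9.5)
hung()
E
```

```text
t23.4 tcp [0.6108 0.1839 0.1202] psi -9.45 tilt 0.03 F [0.1 0.4 1.1] w 0.0612 gf 0.0
 delta tool mm [  0.8  -0.5 107.2] units [ 0.001  -0.0006  0.134 ] rows>=2.6 turnz units 0.0003 rows>=0.0
scene arches 248 [ 528.4 -224.6] [34.  26.5] 2.2 z 0.1057
scene arches 295 [ 528.4 -270.7] [25.3 33.2] 89.8 z 0.1056
scene arches 330 [ 528.  -315.6] [25.7 33.2] 88.6 z 0.1058
scene mat tops 81 [601.9 250.1] [33.4 24. ] 13.9 z 0.0355
scene mat tops 89 [607.9 185.8] [26.  30.2] 80.2 z 0.0356
top arches 311 [ 530.5 -224.1] [24.9 31.6] 89.2 z 0.1053
top arches 320 [ 530.3 -270.5] [32.4 25.3] 0.9 z 0.1054
top arches 319 [ 529.8 -315.6] [31.8 26.1] 1.1 z 0.1053
top mat tops 242 [610.5 184.2] [26.8 31.8] 80.4 z 0.0352
```

step_arm(
  series=[
    [0,0,0,0.001,0,0.02,-0.3],
    [0,0,0,0,0,0.04,-0.3],
    [0,0,0,0,0,0.04,-0.3],
    [0,0,0,0,0,0.031,-0.3],
    [0,0,0,0,0,0,-0.3],
    [0,0,0,0,0,0,1],
    [0,0,0,0,0,0,1],
    [0,0,0,0,0,0,1],
    [0,0,0,0,0,0,1],
    [0,0,0,0,0,0,1],
  ],
)

```text
t: 24.28
tcp_pos: [0.612, 0.1849, 0.0175]
tool_rot: [0.001, 0.764, 0.646, 0.002]
contact_force: [-0.4, 0.1, 7.9]
gripper_width: 0.0317
gripper_force: 30.1
```

```bash
python3 - <<'E'
from d import d
d(.5304,-.180,.17,-.5)
E
```

```text
t24.3 tcp [0.612  0.1849 0.0175] psi -9.56 tilt 0.22 F [-0.4  0.1  7.9] w 0.0317 gf 30.1
 delta tool mm [-373.1  -19.3 -153.2] units [-0.4664 -0.0242 -0.1915] rows>=9.7 turnz units -0.0503 rows>=1.3
```

step_arm(
  series=[
    [0,0,0,0,0,-0.03,1],
    [0,0,0,0,0,-0.05,1],
    [0,0,0,0,0,-0.05,1],
    [0,0,0,0,0,-0.05,1],
    [0,0,-0.025,0,0,-0.015,1],
    [0,0,-0.025,0,0,0,1],
    [0,0,0,-0.03,-0.01,0,1],
    [0,0,0,-0.05,-0.01,0,1],
    [0,0,0,-0.05,-0.01,0,1],
    [0,0,0,-0.05,-0.01,0,1],
  ],
)

```text
t: 25.12
tcp_pos: [0.5767, 0.0399, 0.1717]
tool_rot: [0.0, 0.71, 0.704, 0.0]
contact_force: [-0.3, -0.3, -0.2]
gripper_width: 0.0317
gripper_force: 30.0
```

step_arm(
  series=[
    [0,0,0,-0.05,-0.01,0,1],
    [0,0,0,-0.05,-0.01,0,1],
    [0,0,0,-0.05,-0.01,0,1],
    [0,0,0,-0.05,-0.01,0,1],
    [0,0,0,-0.05,-0.01,0,1],
    [0,0,0,-0.027,-0.008,0,1],
    [0,0,0,0,0,0,1],
    [0,0,0,0,0,0,1],
    [0,0,0,0,0,0,1],
  ],
)

```text
t: 25.87
tcp_pos: [0.5289, -0.1795, 0.1714]
tool_rot: [0.0, 0.71, 0.704, 0.001]
contact_force: [0.3, 2.0, -1.2]
gripper_width: 0.0313
gripper_force: 30.0
```

```bash
python3 - <<'E'
from d import d
d(.5304,-.180,.089,-.5)
E
```

```text
t25.9 tcp [ 0.5289 -0.1795  0.1714] psi -0.54 tilt 0.06 F [ 0.3  2.  -1.2] w 0.0313 gf 30.0
 delta tool mm [-0.5  1.5 82.4] units [-0.0006  0.0018  0.1031] rows>=2.0 turnz units -0.0002 rows>=0.0
```

step_arm(
  series=[
    [0,0,0,-0.001,0.002,0.02,1],
    [0,0,0,0,0,0.03,1],
    [0,0,0,0,0,0.025,1],
    [0,0,0,0,0,0.015,1],
    [0,0,0,0,0,0.008,1],
    [0,0,0,0,0,0.004,1],
    [0,0,0,0,0,0,1],
    [0,0,0,0,0,0,-0.3],
    [0,0,0,0,0,0,-0.3],
    [0,0,0,0,0,0,-0.3],
  ],
)

```text
t: 26.7
tcp_pos: [0.5312, -0.1815, 0.0911]
tool_rot: [0.001, 0.711, 0.704, 0.001]
contact_force: [-0.1, -0.8, -0.6]
gripper_width: 0.0483
gripper_force: 0.0
```

step_arm(
  series=[
    [0,0,0,0,0,0,-0.3],
    [0,0,0,0,0,-0.02,-0.3],
    [0,0,0,0,0,-0.03,-0.3],
    [0,0,0,0,0,-0.04,-0.3],
    [0,0,0,0,0,-0.02,-0.3],
    [0,0,0,0.03,0.008,0,-0.3],
    [0,0,0,0.05,0.008,0,-0.3],
    [0,0,0,0.05,0.008,0,-0.3],
    [0,0,0,0.05,0.008,0,-0.3],
    [0,0,0,0.05,0.008,0,-0.3],
  ],
)

```text
t: 27.53
tcp_pos: [0.5643, 0.0041, 0.1783]
tool_rot: [0.001, 0.711, 0.703, 0.001]
contact_force: [1.6, 0.2, -0.3]
gripper_width: 0.0609
gripper_force: 0.0
```

```bash
python3 - <<'E'
from v import *
from d import d
d(.6035,.2505,.12,9.5)
s=hung(); links(s)
w=cloud(np.load("top0.npy",allow_pickle=True).item())
for y0 in np.arange(.25,.37,.01):
    m=(w[...,0]>.48)&(w[...,0]<.73)&(w[...,1]>y0)&(w[...,1]<y0+.01)&(w[...,2]>.045)
    print(round(y0,2),m.sum(),w[m][:,2].max().round(3) if m.any() else 0, w[m][:,0].min().round(3) if m.any() else 0, w[m][:,0].max().round(3) if m.any() else 0)
E
```

```text
t27.5 tcp [0.5643 0.0041 0.1783] psi -0.62 tilt 0.09 F [ 1.6  0.2 -0.3] w 0.0609 gf 0.0
 delta tool mm [246.8  36.4  58.3] units [0.3085 0.0455 0.0729] rows>=6.1 turnz units -0.0562 rows>=1.4
scene arches 222 [ 528.7 -180. ] [33.6 26.4] 0.7 z 0.1058
scene arches 260 [ 528.2 -223.8] [27.4 32.9] 89.3 z 0.1058
scene arches 290 [ 528.4 -271.1] [33.3 25.8] 2.3 z 0.1057
scene arches 324 [ 527.6 -315.5] [25.9 33.8] 88.8 z 0.1057
scene mat tops 84 [601.9 250.2] [33.3 25.5] 9.5 z 0.0354
top arches 314 [ 531.  -180.1] [32.1 26.3] 1.8 z 0.1053
top arches 312 [ 530.4 -224.7] [25.2 31.4] 89.5 z 0.1052
top arches 322 [ 530.2 -270.9] [25.6 32.1] 88.6 z 0.1052
top arches 319 [ 529.8 -316. ] [25.8 31.4] 87.4 z 0.1051
top mat tops 265 [604.  250.5] [32.3 26.8] 10.3 z 0.0352
[447. 133.] 71 zmin/max [0.0032 0.0199 0.0331] rect [ 853.7 -241.9   21.8   35.8   85.1] top [ 848.3 -240.8] [10.1  9. ] 39.5 axis deg 165.6
[453. 154.] 69 zmin/max [0.0027 0.0168 0.032 ] rect [ 810.9 -250.3   27.    27.1   80.4] top [ 798.  -257.8] [1.7 4.3] 61.1 axis deg 171.8
[182. 268.] 603 zmin/max [-0.0004  0.0087  0.0384] re
[... 534 characters left out ...]
1  0.0968 0.1083] rect [ 530.1 -224.3   71.2   26.4    1.9] top [ 530.2 -224.7] [25.2 31.1] 89.5 axis deg -179.0
[488. 298.] 630 zmin/max [0.0709 0.101  0.1085] rect [ 5.295e+02 -2.710e+02  6.940e+01  2.590e+01  1.000e-01] top [ 530.7 -270.8] [25.6 31.2] 88.3 axis deg -178.6
[ 18. 411.] 573 zmin/max [0.0272 0.0363 0.0462] rect [368.5 465.6 153.1  50.   89.4] top [375.4 464.1] [ 42.4 151.7] 4.4 axis deg -67.0
0.25 0 0 0 0
0.26 0 0 0 0
0.27 24 0.084 0.588 0.619
0.28 196 0.107 0.487 0.649
0.29 1387 0.228 0.48 0.729
0.3 982 0.259 0.48 0.73
0.31 1265 0.261 0.481 0.73
0.32 1590 0.257 0.48 0.73
0.33 888 0.211 0.48 0.73
0.34 2198 0.293 0.48 0.685
0.35 1105 0.292 0.48 0.679
0.36 1221 0.294 0.48 0.694
```

Four links hang well. The last one sits near the hoses on the left, so I check the clearance there before going down.

```bash
python3 - <<'E'
from m import *
for n in("top0","scene0"):
    w=cloud(np.load(n+".npy",allow_pickle=True).item()); print(n)
    for z0 in np.arange(.05,.34,.03):
        r=[]
        for x0 in np.arange(.44,.76,.04):
            m=(w[...,0]>x0)&(w[...,0]<x0+.04)&(w[...,1]>.2)&(w[...,1]<.5)&(w[...,2]>z0)&(w[...,2]<z0+.03)
            r.append(round(float(np.percentile(w[m][:,1],1)),3) if m.sum()>4 else None)
        print("z%.2f"%z0,r)
s=snapshot("scene"); c=s["image"][60:310,40:340,::-1]; cv2.imwrite("pics/s6.png",cv2.resize(c,None,fx=2.4,fy=2.4))
E
```

```text
top0
z0.05 [0.302, 0.292, 0.291, 0.281, 0.276, 0.294, 0.297, 0.301]
z0.08 [0.292, 0.29, 0.288, 0.277, 0.285, 0.29, 0.294, 0.298]
z0.11 [0.3, 0.293, 0.294, 0.303, 0.311, 0.309, 0.301, 0.298]
z0.14 [0.313, 0.342, 0.328, 0.302, 0.299, 0.312, 0.309, 0.311]
z0.17 [0.318, None, None, 0.342, 0.297, 0.295, 0.372, 0.372]
z0.20 [0.338, 0.372, 0.372, 0.34, 0.368, 0.297, 0.299, 0.371]
z0.23 [0.374, 0.364, 0.371, 0.343, 0.368, 0.368, 0.301, 0.311]
z0.26 [0.381, 0.373, 0.372, 0.342, 0.372, 0.373, 0.373, 0.373]
z0.29 [0.384, 0.382, None, 0.348, 0.415, 0.404, 0.406, 0.405]
z0.32 [None, None, None, None, None, None, None, None]
scene0
z0.05 [0.302, 0.293, 0.292, 0.285, 0.279, 0.295, 0.297, 0.303]
z0.08 [0.293, 0.29, 0.289, 0.278, 0.287, 0.29, 0.294, 0.299]
z0.11 [0.299, 0.294, 0.295, 0.304, 0.308, 0.31, 0.306, 0.3]
z0.14 [0.314, 0.341, 0.328, 0.303, 0.3, 0.312, 0.309, 0.311]
z0.17 [0.319, 0.44, 0.416, 0.342, 0.298, 0.295, 0.372, 0.372]
z0.20 [0.341, 0.372, 0.371, 0.342, 0.367, 0.297, 0.301, 0.372]
z0.23 [0.375, 0.365, 0.371, 0.343, 0.368, 0.368, 0.302, 0.314]
z0.26 [0.381, 0.374, 0.373, 0.343, 0.371, 0.373, 0.374, 0.375]
z0.29 [0.384, 0.388, 0.415, 0.349, 0.415, 0.405, 0.413, 0.405]
z0.32 [0.384, 0.423, 0.422, None, None, None, None, 0.449]
```

View pics/s6.png

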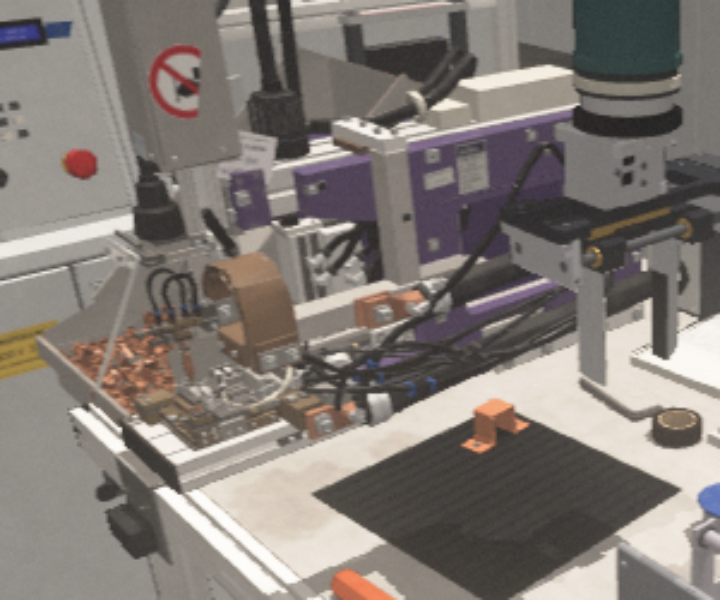

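The crop shows the last link at (497,422) and the cable clutter 30 mm or so to its left. I will grip it with the hand leaning 8° away from the clutter and with a smaller yaw.

step_arm(
  series=[
    [0,0,0,0.043,0.0066,0,-0.3],
    [0,0,0,0.043,0.0066,0,-0.3],
    [0,0,0,0.043,0.0066,0,-0.3],
    [0,0,0,0.043,0.0066,0,-0.3],
    [0,0,0,0.043,0.0066,0,-0.3],
    [0,0,0,0.043,0.0066,0,-0.3],
    [0,0,0,0.044,0.0066,0,-0.3],
    [0,0,-0.025,0,0,0,-0.3],
    [0,0.022,0,0,0,0,-0.3],
    [0,0.022,0,0,0,0,-0.3],
  ],
)

```text
t: 28.52
tcp_pos: [0.6039, 0.2445, 0.1776]
tool_rot: [-0.051, 0.68, 0.73, 0.048]
contact_force: [0.3, 0.2, 0.1]
gripper_width: 0.0613
gripper_force: 0.0
```

step_arm(
  series=[
    [0,0,0,0,0,0,-0.3],
    [0,0,0,0,0,0,-0.3],
  ],
)

```text
t: 28.68
tcp_pos: [0.6041, 0.2414, 0.1776]
tool_rot: [-0.05, 0.682, 0.728, 0.047]
contact_force: [0.7, 0.1, -0.3]
gripper_width: 0.0611
gripper_force: 0.0
```

```bash
python3 - <<'E'
from d import *
d(.604,.246,.016,4)
print(rot(state()["tool_rot"]).round(3))
E
```

```text
t28.7 tcp [0.6041 0.2414 0.1776] psi 3.73 tilt 7.83 F [ 0.7  0.1 -0.3] w 0.0611 gf 0.0
 delta tool mm [-17.5   0.2 160.7] units [-0.0219  0.0003  0.2009] rows>=3.9 turnz units -0.0015 rows>=0.0
[[-0.065  0.998 -0.009]
 [ 0.989  0.065  0.136]
 [ 0.136  0.    -0.991]]
```

step_arm(
  series=[
    [0,0,0,-0.0044,0,0.04,-0.3],
    [0,0,0,-0.0044,0,0.04,-0.3],
    [0,0,0,-0.0044,0,0.04,-0.3],
    [0,0,0,-0.0044,0,0.04,-0.3],
    [0,0,0,-0.0027,0,0.025,-0.3],
    [0,0,0,-0.0017,0,0.014,-0.3],
    [0,0,0,0,0,0,-0.3],
  ],
)

```text
t: 29.27
tcp_pos: [0.6009, 0.2477, 0.0139]
tool_rot: [-0.052, 0.681, 0.729, 0.044]
contact_force: [0.4, -1.1, -0.2]
gripper_width: 0.0609
gripper_force: 0.0
```

```bash
python3 - <<'E'
from v import *
from d import d
d(.604,.246,.016,4)
s=snapshot("scene"); w=cloud(s)
cv2.imwrite("pics/s7.png",cv2.resize(s["image"][150:300,170:350,::-1],None,fx=4,fy=4))
E
```

```text
t29.3 tcp [0.6009 0.2477 0.0139] psi 3.96 tilt 7.82 F [ 0.4 -1.1 -0.2] w 0.0609 gf 0.0
 delta tool mm [-1.6  3.  -2.4] units [-0.002   0.0037 -0.003 ] rows>=0.1 turnz units -0.0002 rows>=0.0
```

View pics/s7.png

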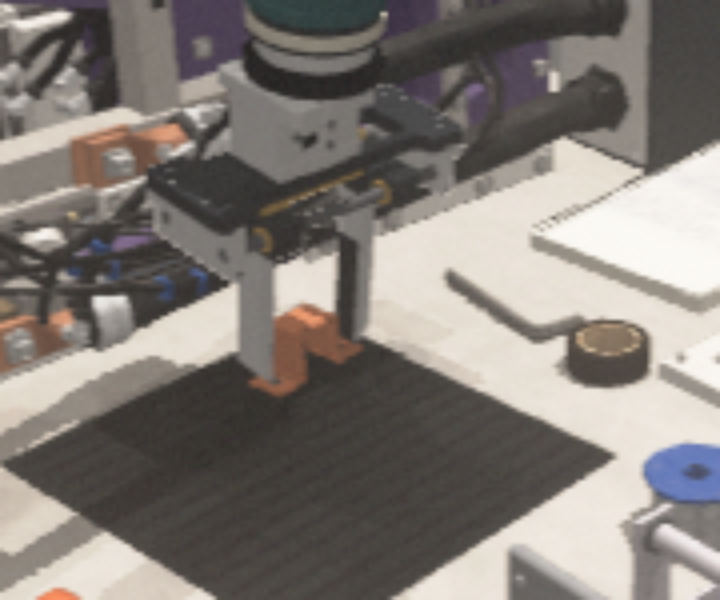

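The crop shows the fingers on both sides of the last link at (305,345), clear of the clutter, so I close and lift.

step_arm(
  series=[
    [0,0,0,0,0.003,0,1],
    [0,0,0,0,0,0,1],
    [0,0,0,0,0,0,1],
    [0,0,0,0,0,0,1],
    [0,0,0,0,0,0,1],
    [0,0,0,0.003,0,-0.02,1],
    [0,0,0,0.005,0,-0.045,1],
    [0,0,0,0.005,0,-0.045,1],
    [0,0,0,0.005,0,-0.045,1],
    [0,0,0,0.005,0,-0.045,1],
  ],
)

```text
t: 30.15
tcp_pos: [0.6052, 0.2445, 0.1799]
tool_rot: [-0.051, 0.681, 0.729, 0.047]
contact_force: [0.7, 0.5, -0.9]
gripper_width: 0.0321
gripper_force: 29.5
```

step_arm(
  series=[
    [0,0,0,0,0,0,1],
    [0,-0.022,0,0,0,0,1],
    [0,-0.022,0,0,0,0,1],
    [0,0,0.025,0,0,0,1],
    [0,0,0,0,0,0,1],
    [0,0,0,0,0,0,1],
  ],
)

```text
t: 30.65
tcp_pos: [0.6053, 0.2448, 0.1775]
tool_rot: [-0.0, 0.71, 0.704, -0.0]
contact_force: [0.2, 0.5, -1.7]
gripper_width: 0.0323
gripper_force: 29.5
```

```bash
python3 - <<'E'
from d import d
d(.5306,-.135,.172,-.5)
E
```

```text
t30.6 tcp [0.6053 0.2448 0.1775] psi -0.44 tilt 0.06 F [ 0.2  0.5 -1.7] w 0.0323 gf 29.5
 delta tool mm [-380.4  -71.8    5.7] units [-0.4754 -0.0898  0.0071] rows>=9.3 turnz units 0.0004 rows>=0.0
```

step_arm(
  series=[
    [0,0,0,-0.03,-0.009,0,1],
    [0,0,0,-0.05,-0.009,0,1],
    [0,0,0,-0.05,-0.009,0,1],
    [0,0,0,-0.05,-0.009,0,1],
    [0,0,0,-0.05,-0.009,0,1],
    [0,0,0,-0.05,-0.009,0,1],
    [0,0,0,-0.05,-0.009,0,1],
    [0,0,0,-0.05,-0.009,0,1],
    [0,0,0,-0.05,-0.009,0,1],
    [0,0,0,-0.045,-0.009,0,1],
  ],
)

```text
t: 31.48
tcp_pos: [0.5288, -0.1374, 0.1782]
tool_rot: [0.0, 0.711, 0.704, 0.0]
contact_force: [-0.5, 0.6, -0.3]
gripper_width: 0.032
gripper_force: 29.5
```

step_arm(
  series=[
    [0,0,0,0,0,0,1],
    [0,0,0,0,0,0,1],
    [0,0,0,0,0,0,1],
  ],
)

```text
t: 31.73
tcp_pos: [0.5297, -0.1347, 0.1781]
tool_rot: [-0.0, 0.711, 0.703, 0.0]
contact_force: [0.1, 1.0, -1.2]
gripper_width: 0.0322
gripper_force: 29.5
```

```bash
python3 - <<'E'
from v import *
from d import d
d(.5306,-.136,.087,-.5)
s=snapshot("scene"); w=cloud(s); hsv=cv2.cvtColor(s["image"],cv2.COLOR_RGB2HSV)
m=((hsv[...,0]<18)&(hsv[...,1]>110)&(hsv[...,2]>90))&(w[...,2]>.14)&(w[...,2]<.22)&(abs(w[...,0]-.53)<.06)&(abs(w[...,1]+.135)<.05)
P=w[m]; print(len(P),P.min(0),P.max(0))
E
```

```text
t31.7 tcp [ 0.5297 -0.1347  0.1781] psi -0.59 tilt 0.06 F [ 0.1  1.  -1.2] w 0.0322 gf 29.5
 delta tool mm [-1.4  0.9 91.1] units [-0.0017  0.0011  0.1139] rows>=2.2 turnz units -0.0005 rows>=0.0
188 [ 0.4908274  -0.14889558  0.16215334] [ 0.56211229 -0.12136033  0.19789941]
```

step_arm(
  series=[
    [0,0,0,-0.001,0.001,0.02,1],
    [0,0,0,0,0,0.03,1],
    [0,0,0,0,0,0.03,1],
    [0,0,0,0,0,0.015,1],
    [0,0,0,0,0,0.01,1],
    [0,0,0,0,0,0.005,1],
    [0,0,0,0,0,0,1],
    [0,0,0,0,0,0,0.1],
    [0,0,0,0,0,0,-0.3],
    [0,0,0,0,0,0,-0.3],
  ],
)

```text
t: 32.62
tcp_pos: [0.5317, -0.1358, 0.0917]
tool_rot: [0.001, 0.711, 0.704, 0.001]
contact_force: [-0.7, -0.9, -0.0]
gripper_width: 0.0489
gripper_force: 0.0
```

step_arm(
  series=[
    [0,0,0,0,0,0,-0.3],
    [0,0,0,0,0,-0.02,-0.3],
    [0,0,0,0,0,-0.03,-0.3],
    [0,0,0,0,0,-0.04,-0.3],
    [0,0,0,0,0,-0.03,-0.3],
    [0,0,0,0,-0.04,0,-0.3],
    [0,0,0,0,-0.05,0,0.1],
    [0,0,0,-0.02,-0.05,0,0.1],
    [0,0,0,0,0,0,0.1],
    [0,0,0,0,0,0,0.1],
  ],
)

```text
t: 33.45
tcp_pos: [0.4191, -0.1503, 0.187]
tool_rot: [0.001, 0.711, 0.703, 0.0]
contact_force: [0.8, 0.6, 0.9]
gripper_width: 0.0428
gripper_force: 0.0
```

```bash
python3 - <<'E'
from v import *
from d import d
d(.4198,-.2245,.18,-.5)
hung()
s=snapshot("scene"); w=cloud(s)
cv2.imwrite("pics/s8.png",cv2.resize(s["image"][200:400,310:550,::-1],None,fx=3,fy=3))
E
```

```text
t33.5 tcp [ 0.4191 -0.1503  0.187 ] psi -0.70 tilt 0.13 F [0.8 0.6 0.9] w 0.0428 gf 0.0
 delta tool mm [-74.2   1.6   7.1] units [-0.0928  0.002   0.0089] rows>=1.8 turnz units -0.0011 rows>=0.0
scene arches 184 [ 529.8 -130.6] [32.2 25.8] 3.3 z 0.1058
scene arches 235 [ 529.1 -179.6] [27.2 34. ] 89.4 z 0.1058
scene arches 260 [ 528.8 -224.7] [34.  26.2] 1.6 z 0.1058
scene arches 291 [ 529.4 -270.6] [26.1 33.2] 89.8 z 0.1057
scene arches 327 [ 527.7 -315.7] [33.5 27.5] 3.2 z 0.1057
top arches 318 [ 530.6 -316. ] [26.  32.4] 89.7 z 0.1053
top arches 313 [ 531.3 -130.7] [32.1 25.2] 4.9 z 0.1053
top arches 123 [ 540.9 -180.6] [24.8 12. ] 88.7 z 0.1054
top arches 121 [ 539.7 -224.3] [25.3 12.1] 87.6 z 0.1053
top arches 304 [ 531.  -270.7] [25.8 31.3] 89.0 z 0.1055
```

View pics/s8.png

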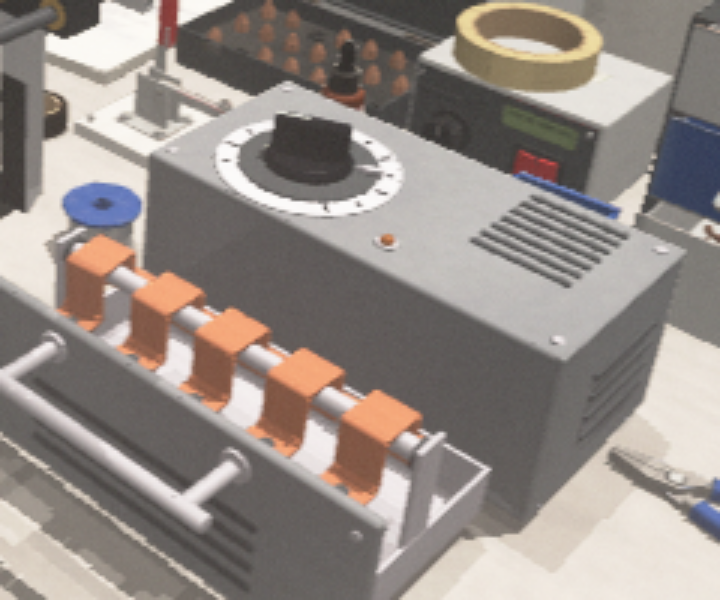

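All five links hang astride the rod, clear of each other, at (100,275), (165,315), (230,355), (300,395) and (375,440) in the crop. Now I grip the handle and push the drawer home gently.

step_arm(
  series=[
    [0,0,0,-0.04,0,0,0.1],
    [0,0,0,-0.04,0.002,0,0.1],
    [0,0,0,-0.013,0,0.02,0.1],
    [0,0,0,0,0,0.04,0.1],
    [0,0,0,0,0,0.03,0.1],
    [0,0,0,0,0,0.02,0.1],
    [0,0,0,0,0,0.012,0.1],
    [0,0,0,0,0,0,0.1],
    [0,0,0,0,0,0,0.1],
  ],
)

```text
t: 34.35
tcp_pos: [0.4216, -0.2241, 0.0888]
tool_rot: [-0.0, 0.71, 0.704, 0.0]
contact_force: [0.1, -0.1, 0.1]
gripper_width: 0.0425
gripper_force: 0.0
```

```bash
python3 - <<'E'
from d import d
d(.4198,-.2245,.088,-.5)
E
```

```text
t34.4 tcp [ 0.4216 -0.2241  0.0888] psi -0.51 tilt 0.03 F [ 0.1 -0.1  0.1] w 0.0425 gf 0.0
 delta tool mm [-0.4 -1.8  0.8] units [-0.0005 -0.0023  0.001 ] rows>=0.0 turnz units -0.0001 rows>=0.0
```

step_arm(
  series=[
    [0,0,0,0,-0.002,0,0.4],
    [0,0,0,0,0,0,0.6],
    [0,0,0,0,0,0,1],
    [0,0,0,0,0,0,1],
    [0,0,0,0,0,0,1],
    [0,0,0,0,0,0,1],
    [0,0,0,0,0.001,0,1],
    [0,0,0,0,0.002,0,1],
    [0,0,0,0,0.003,0,1],
    [0,0,0,0,0.004,0,1],
  ],
)

```text
t: 35.18
tcp_pos: [0.4272, -0.2245, 0.0894]
tool_rot: [0.0, 0.711, 0.704, -0.0]
contact_force: [-2.2, 0.6, 4.6]
gripper_width: 0.0091
gripper_force: 30.0
```

step_arm(
  series=[
    [0,0,0,0,0.005,0,1],
    [0,0,0,0,0.005,0,1],
    [0,0,0,0,0.005,0,1],
    [0,0,0,0,0.005,0,1],
    [0,0,0,0,0.005,0,1],
    [0,0,0,0,0.005,0,1],
    [0,0,0,0,0.005,0,1],
    [0,0,0,0,0.005,0,1],
    [0,0,0,0,0.005,0,1],
    [0,0,0,0,0.005,0,1],
  ],
)

```text
t: 36.02
tcp_pos: [0.4675, -0.2249, 0.0894]
tool_rot: [0.0, 0.711, 0.704, -0.0]
contact_force: [-2.1, -0.1, 5.4]
gripper_width: 0.0091
gripper_force: 30.0
```

step_arm(
  series=[
    [0,0,0,0,0.005,0,1],
    [0,0,0,0,0.005,0,1],
    [0,0,0,0,0.005,0,1],
    [0,0,0,0,0.005,0,1],
    [0,0,0,0,0.005,0,1],
    [0,0,0,0,0.005,0,1],
    [0,0,0,0,0.005,0,1],
    [0,0,0,0,0.005,0,1],
    [0,0,0,0,0.005,0,1],
    [0,0,0,0,0.005,0,1],
  ],
)

```text
t: 36.85
tcp_pos: [0.5075, -0.2253, 0.0895]
tool_rot: [0.0, 0.711, 0.704, -0.0]
contact_force: [-2.8, -0.7, 4.8]
gripper_width: 0.009
gripper_force: 30.0
```

```bash
python3 - <<'E'
from v import *
from d import d
d(.5700,-.2235,.088,-.5)
hung()
E
```

```text
t36.9 tcp [ 0.5075 -0.2253  0.0895] psi -0.57 tilt 0.03 F [-2.8 -0.7  4.8] w 0.0090 gf 30.0
 delta tool mm [ 2.4 62.5  1.5] units [0.003  0.0781 0.0018] rows>=1.5 turnz units -0.0004 rows>=0.0
scene arches 69 [ 614.6 -187.5] [31.8 13.1] 2.4 z 0.1051
scene arches 182 [ 614.5 -225.3] [24.8 30.9] 89.3 z 0.1057
scene arches 201 [ 613.9 -271.8] [30.7 25. ] 2.0 z 0.1057
scene arches 216 [ 613.7 -316.4] [30.9 25.5] 1.8 z 0.1057
top arches 172 [ 611.6 -132.7] [18.  25.8] 6.5 z 0.1048
top arches 170 [ 611.  -180.8] [25.3 16.7] 89.0 z 0.1051
```

step_arm(
  series=[
    [0,0,0,0,0.005,0,1],
    [0,0,0,0,0.005,0,1],
    [0,0,0,0,0.005,0,1],
    [0,0,0,0,0.005,0,1],
    [0,0,0,0,0.005,0,1],
    [0,0,0,0,0.005,0,1],
    [0,0,0,0,0.005,0,1],
    [0,0,0,0,0.005,0,1],
    [0,0,0,0,0.005,0,1],
    [0,0,0,0,0.005,0,1],
  ],
)

```text
t: 37.78
tcp_pos: [0.5472, -0.2257, 0.0895]
tool_rot: [0.0, 0.711, 0.704, -0.0]
contact_force: [-2.0, 0.1, 5.3]
gripper_width: 0.0092
gripper_force: 30.0
```

step_arm(
  series=[
    [0,0,0,0,0.005,0,1],
    [0,0,0,0,0.005,0,1],
    [0,0,0,0,0.005,0,1],
    [0,0,0,0,0.004,0,1],
    [0,0,0,0,0.003,0,1],
    [0,0,0,0,0.002,0,1],
    [0,0,0,0,0.002,0,1],
    [0,0,0,0,0.001,0,1],
    [0,0,0,0,0.001,0,1],
    [0,0,0,0,0,0,1],
  ],
)

```text
t: 38.62
tcp_pos: [0.5698, -0.2259, 0.0895]
tool_rot: [0.0, 0.711, 0.704, -0.0]
contact_force: [-1.6, -0.2, 5.4]
gripper_width: 0.0091
gripper_force: 30.0
```

```bash
python3 - <<'E'
from d import d
d(.5700,-.2235,.088,-.5)
E
```

```text
t38.6 tcp [ 0.5698 -0.2259  0.0895] psi -0.56 tilt 0.04 F [-1.6 -0.2  5.4] w 0.0091 gf 30.0
 delta tool mm [2.4 0.2 1.5] units [0.003  0.0003 0.0018] rows>=0.1 turnz units -0.0004 rows>=0.0
```

step_arm(
  series=[
    [0,0,0,0,0.001,0,1],
    [0,0,0,0,0.001,0,1],
    [0,0,0,0,0,0,1],
    [0,0,0,0,0,0,1],
  ],
)

```text
t: 38.95
tcp_pos: [0.5698, -0.226, 0.0895]
tool_rot: [-0.001, 0.711, 0.704, -0.001]
contact_force: [-5.7, -0.1, 8.0]
gripper_width: 0.009
gripper_force: 30.0
```

step_arm(
  series=[
    [0,0,0,0,-0.001,0,1],
    [0,0,0,0,-0.001,0,0.6],
    [0,0,0,0,0,0,0.1],
    [0,0,0,0,0,0,0.1],
    [0,0,0,0,0,0,0.1],
    [0,0,0,0,0,-0.01,0.1],
    [0,0,0,0,0,-0.03,0.1],
    [0,0,0,0,0,-0.05,0.1],
    [0,0,0,0,0,-0.05,0.1],
    [0,0,0,0.03,-0.04,0,0.1],
  ],
)

```text
t: 39.78
tcp_pos: [0.5464, -0.207, 0.2116]
tool_rot: [0.011, 0.711, 0.703, 0.003]
contact_force: [0.7, 0.0, 2.0]
gripper_width: 0.042
gripper_force: 0.0
```

step_arm(
  series=[
    [0,0,0,0.03,-0.04,0,0.1],
    [0,0,0,0.03,-0.04,0,0.1],
    [0,0,0,0.03,-0.04,0,0.1],
    [0,0,0,0.03,-0.04,0,0.1],
    [0,0,0,0.03,-0.04,0,0.1],
    [0,0,0,0,0,0,0.1],
    [0,0,0,0,0,0,0.1],
  ],
)

```text
t: 40.37
tcp_pos: [0.3784, -0.079, 0.2018]
tool_rot: [0.001, 0.71, 0.704, 0.001]
contact_force: [0.5, 0.0, 0.0]
gripper_width: 0.0423
gripper_force: 0.0
```

```bash
cat > k.py <<'E'
from m import *
def knob(tag):
    for n in("top","scene"):
        s=snapshot(n); w=cloud(s); np.save(f"{n}_{tag}.npy",s,allow_pickle=True)
        near=(abs(w[...,0]-.676)<.06)&(abs(w[...,1]+.166)<.06)
        P=w[near&(w[...,2]>.144)&(w[...,2]<.16)]
        if len(P)>20:
            r=cv2.minAreaRect((P[:,:2]*1000).astype(np.float32)); e=np.linalg.svd(P[:,:2]-P[:,:2].mean(0),full_matrices=False)[2][0]
            print(n,"bar",len(P),np.round(r[0],1),np.round(r[1],1),round(r[2],1),"pca deg",np.degrees(np.arctan2(e[1],e[0])).round(1),"z",np.median(P[:,2]).round(4))
        P=w[(w[...,0]<.64)&(w[...,0]>.59)&(w[...,1]>-.37)&(w[...,1]<-.08)&(abs(w[...,2]-.114)<.003)]
        H=w[(w[...,0]>.555)&(w[...,0]<.59)&(w[...,1]>-.31)&(w[...,1]<-.14)&(abs(w[...,2]-.1)<.01)]
        print(n,"handle front x",np.percentile(H[:,0],2).round(4))
        # rectified roof view at z=.125: 0.4 mm/px, up=+x, left=+y
        g=0.0003;N=360;a=(np.arange(N)-N/2)*g
        X,Y=np.meshgrid(.676-a,-.1665-a,indexing="ij")
        for z in(.126,.150):
            uv=proj(s,np.stack([X.ravel(),Y.ravel(),np.full(X.size,z)],-1)).astype(np.float32).reshape(N,N,2)
            im=cv2.remap(s["image"],uv[...,0],uv[...,1],cv2.INTER_CUBIC); cv2.imwrite(f"rect_{n}_{tag}_{int(z*1000)}.png",im[...,::-1])
    t=[cv2.imread(f"rect_{n}_{tag}_{z}.png") for n,z in(("top",126),("scene",126))]
    cv2.imwrite(f"pics/k{tag}.png",np.hstack(t))
E
python3 - <<'E'
from k import *
from d import d
d(.676,-.1665,.2,22)
knob("a")
E
```

```text
t40.4 tcp [ 0.3784 -0.079   0.2018] psi -0.48 tilt 0.19 F [0.5 0.  0. ] w 0.0423 gf 0.0
 delta tool mm [-85.  298.3   2.8] units [-0.1062  0.3729  0.0035] rows>=7.4 turnz units -0.1249 rows>=3.1
top bar 215 [ 675.9 -166.1] [12.5 45.9] 22.3 pca deg -68.2 z 0.1499
top handle front x 0.5647
scene bar 153 [ 674.2 -165.8] [14.7 44.4] 16.0 pca deg -68.4 z 0.1491
scene handle front x 0.5625
```

View pics/ka.png

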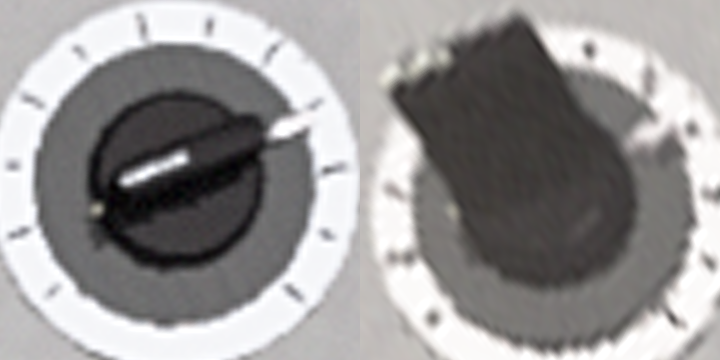

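The rectified dial view (left half is the top camera) shows the pointer stripe ending at (97,208) and the tab from (265,137) to (313,117). I measure both angles about the dial centre.

```bash
cat > tab.py <<'E'
from k import *
def tab(tag,n="top"):
    s=np.load(f"{n}_{tag}.npy",allow_pickle=True).item()
    def rect(z,N=400,g=.00025):
        a=(np.arange(N)-N/2)*g; X,Y=np.meshgrid(.676-a,-.1665-a,indexing="ij")
        uv=proj(s,np.stack([X.ravel(),Y.ravel(),np.full(X.size,z)],-1)).astype(np.float32).reshape(N,N,2)
        return cv2.cvtColor(cv2.remap(s["image"],uv[...,0],uv[...,1],cv2.INTER_LINEAR),cv2.COLOR_RGB2GRAY),X,Y
    g,X,Y=rect(.119)   # ring plate: inner edge of white scale
    cx,cy=.676,-.1662
    for _ in range(4):
        pts=[]
        for th in np.radians(np.arange(0,360,3)):
            rr=np.arange(.036,.050,.0002); u=200-(cx+rr*np.cos(th)-.676)/.00025; v=200-(cy+rr*np.sin(th)+.1665)/.00025
            pr=cv2.remap(g,v.astype(np.float32)[None],u.astype(np.float32)[None],cv2.INTER_LINEAR)[0].astype(float)
            i=np.argmax(np.gradient(pr)); pts.append((cx+rr[i]*np.cos(th),cy+rr[i]*np.sin(th)))
        pts=np.array(pts); A=np.c_[2*pts,np.ones(len(pts))]; k=np.ones(len(pts),bool)
        for _ in range(4):
            q=np.linalg.lstsq(A[k],(pts[k]**2).sum(1),rcond=None)[0]; r=np.sqrt(q[2]+q[0]**2+q[1]**2); e=abs(np.hypot(*(pts-q[:2]).T)-r); k=e<.001
        cx,cy=q[:2]
    print(n,"dial centre",q[:2].round(4),"r",r.round(4),"inl",k.mean().round(2))
    g,X,Y=rect(.126); R_=np.hypot(X-cx,Y-cy); m=(R_>.031)&(R_<.040)&(g>170)
    print(" tab ang",np.degrees(np.arctan2((Y-cy)[m].mean(),(X-cx)[m].mean())).round(2),m.sum(),"r mean",R_[m].mean().round(4), "inner r",R_[(R_>.026)&(R_<.042)&(g>170)].min().round(4))
    g,X,Y=rect(.150); R_=np.hypot(X-cx,Y-cy); m=(R_<.024)&(g>170)
    a=X[m]-cx,Y[m]-cy
    if m.any(): print(" stripe ang",np.degrees(np.arctan2(a[1].mean(),a[0].mean())).round(2),m.sum(),"mean xy mm",(a[0].mean()*1e3).round(2),(a[1].mean()*1e3).round(2))
E
python3 - <<'E'
from tab import *
tab("a"); tab("a","scene")
E
```

```text
top dial centre [ 0.6769 -0.1658] r 0.0426 inl 0.97
 tab ang -63.87 736 r mean 0.036 inner r 0.0305
 stripe ang 112.21 779 mean xy mm -4.16 10.18
scene dial centre [ 0.6776 -0.1642] r 0.043 inl 0.63
 tab ang 12.14 4363 r mean 0.0377 inner r 0.0311
 stripe ang 30.14 12435 mean xy mm 9.95 5.78
```

step_arm(
  series=[
    [0,0,0,-0.0132,0.0467,0,0.3],
    [0,0,0,-0.0132,0.0467,0,0.3],
    [0,0,0,-0.0132,0.0467,0,0.3],
    [0,0,0,-0.0132,0.0467,0,0.3],
    [0,0,0,-0.0132,0.0467,0,0.3],
    [0,0,0,-0.0132,0.0467,0,0.3],
    [0,0,0,-0.0132,0.0467,0,0.3],
    [0,0,0,-0.0132,0.0467,0,0.3],
  ],
)

```text
t: 41.13
tcp_pos: [0.68, -0.1691, 0.1987]
tool_rot: [-0.001, 0.711, 0.703, -0.0]
contact_force: [0.6, -0.4, 0.4]
gripper_width: 0.0333
gripper_force: 0.0
```

step_arm(
  series=[
    [0,0,-0.0313,0,0,0,0.3],
    [0,0,-0.0313,0,0,0,0.3],
    [0,0,-0.0313,0,0,0,0.3],
    [0,0,-0.0313,0,0,0,0.3],
    [0,0,0,0,0,0,0.3],
    [0,0,0,0,0,0,0.3],
  ],
)

```text
t: 41.63
tcp_pos: [0.678, -0.1682, 0.1992]
tool_rot: [-0.001, 0.561, 0.828, -0.0]
contact_force: [0.3, -0.0, -0.1]
gripper_width: 0.0329
gripper_force: 0.0
```

```bash
python3 - <<'E'
from d import *
d(.6765,-.166,.132,22); print(state()["qpos"].round(3))
E
```

```text
t41.6 tcp [ 0.678  -0.1682  0.1992] psi 21.79 tilt 0.08 F [ 0.3 -0.  -0.1] w 0.0329 gf 0.0
 delta tool mm [ 2.5 -0.5 67.2] units [ 0.0031 -0.0006  0.084 ] rows>=1.6 turnz units -0.0012 rows>=0.0
[-0.324  0.429  0.964  0.     1.749 -0.704]
```

step_arm(
  series=[
    [0,0,-0.001,0.003,-0.001,0.02,0.3],
    [0,0,0,0,0,0.03,0.3],
    [0,0,0,0,0,0.02,0.3],
    [0,0,0,0,0,0.01,0.3],
    [0,0,0,0,0,0.004,0.3],
    [0,0,0,0,0,0,0.3],
    [0,0,0,0,0,0,0.3],
  ],
)

```text
t: 42.22
tcp_pos: [0.6761, -0.1656, 0.1346]
tool_rot: [0.001, 0.558, 0.83, 0.0]
contact_force: [-0.8, -0.0, 0.6]
gripper_width: 0.033
gripper_force: 0.0
```

step_arm(
  series=[
    [0,0,0,0,0,0,0.6],
    [0,0,0,0,0,0,1],
    [0,0,0,0,0,0,1],
    [0,0,0,0,0,0,1],
    [0,0,0,0,0,0,1],
  ],
)

```text
t: 42.63
tcp_pos: [0.6762, -0.1652, 0.1347]
tool_rot: [0.001, 0.558, 0.83, 0.001]
contact_force: [1.6, 0.4, 2.3]
gripper_width: 0.0122
gripper_force: 30.0
```

```bash
python3 - <<'E'
from d import *
d(.6765,-.166,.132,22); print(state()["qpos"].round(3),state()["torque"])
E
```

```text
t42.6 tcp [ 0.6762 -0.1652  0.1347] psi 22.16 tilt 0.14 F [1.6 0.4 2.3] w 0.0122 gf 30.0
 delta tool mm [-0.8 -0.   2.7] units [-0.001  -0.      0.0033] rows>=0.1 turnz units 0.0009 rows>=0.0
[-0.321  0.433  1.086  0.     1.62  -0.708] [-0.0199122  -0.14033649 -0.01972138]
```

step_arm(
  series=[
    [0,0,0.02,0,0,0,1],
    [0,0,0.035,0,0,0,1],
    [0,0,0.035,0,0,0,1],
    [0,0,0.035,0,0,0,1],
    [0,0,0.035,0,0,0,1],
    [0,0,0.035,0,0,0,1],
    [0,0,0.035,0,0,0,1],
    [0,0,0.035,0,0,0,1],
    [0,0,0.035,0,0,0,1],
    [0,0,0.035,0,0,0,1],
  ],
)

```text
t: 43.47
tcp_pos: [0.6766, -0.1653, 0.1346]
tool_rot: [0.001, 0.9, 0.435, 0.001]
contact_force: [1.7, -0.1, 1.4]
gripper_width: 0.012
gripper_force: 30.0
```

```bash
python3 - <<'E'
from d import *
d(.6762,-.1652,.1347,-154); print(state()["qpos"].round(3),state()["torque"])
E
```

```text
t43.5 tcp [ 0.6766 -0.1653  0.1346] psi -38.44 tilt 0.20 F [ 1.7 -0.1  1.4] w 0.0120 gf 30.0
 delta tool mm [-0.2 -0.4 -0.1] units [-0.0002 -0.0005 -0.0001] rows>=0.0 turnz units 0.6420 rows>=16.1
[-3.210e-01  4.340e-01  1.086e+00  1.000e-03  1.619e+00  3.500e-01] [-0.06899528 -0.31013464  0.06656911]
```

step_arm(
  series=[
    [0,0,0.035,0,0,0,1],
    [0,0,0.035,0,0,0,1],
    [0,0,0.035,0,0,0,1],
    [0,0,0.035,0,0,0,1],
    [0,0,0.035,0,0,0,1],
    [0,0,0.035,0,0,0,1],
    [0,0,0.035,0,0,0,1],
    [0,0,0.035,0,0,0,1],
    [0,0,0.035,0,0,0,1],
    [0,0,0.035,0,0,0,1],
  ],
)

```text
t: 44.3
tcp_pos: [0.6768, -0.1658, 0.1347]
tool_rot: [0.001, 0.995, -0.1, 0.002]
contact_force: [2.8, -0.9, 1.2]
gripper_width: 0.0116
gripper_force: 30.0
```

step_arm(
  series=[
    [0,0,0.035,0,0,0,1],
    [0,0,0.035,0,0,0,1],
    [0,0,0.035,0,0,0,1],
    [0,0,0.035,0,0,0,1],
    [0,0,0.035,0,0,0,1],
    [0,0,0.035,0,0,0,1],
    [0,0,0.035,0,0,0,1],
    [0,0,0.03,0,0,0,1],
    [0,0,0.018,0,0,0,1],
    [0,0,0,0,0,0,1],
  ],
)

```text
t: 45.13
tcp_pos: [0.6765, -0.1661, 0.1347]
tool_rot: [-0.0, 0.848, -0.53, 0.002]
contact_force: [3.8, -1.4, 2.0]
gripper_width: 0.0116
gripper_force: 30.0
```

```bash
python3 - <<'E'
from d import *
d(.6762,-.1652,.1347,-153.9); print(state()["qpos"].round(3),state()["torque"])
E
```

```text
t45.1 tcp [ 0.6765 -0.1661  0.1347] psi -153.96 tilt 0.22 F [ 3.8 -1.4  2. ] w 0.0116 gf 30.0
 delta tool mm [-0.9 -0.1 -0.1] units [-0.0012 -0.0001 -0.0001] rows>=0.0 turnz units -0.0003 rows>=0.0
[-3.220e-01  4.340e-01  1.085e+00 -1.000e-03  1.619e+00  2.365e+00] [-0.2756723  -0.32880522 -0.06554959]
```

step_arm(
  series=[
    [0,0,0,0,0,0,0.6],
    [0,0,0,0,0,0,0.3],
    [0,0,0,0,0,0,0.3],
    [0,0,0,0,0,0,0.3],
    [0,0,0,0,0,-0.01,0.3],
    [0,0,0,0,0,-0.03,0.3],
    [0,0,0,0,0,-0.04,0.3],
    [0,0,0,0,0,-0.02,0.3],
    [0,0,0,-0.033,0.036,0,0.3],
    [0,0,0,-0.033,0.036,0,0.3],
  ],
)

```text
t: 45.97
tcp_pos: [0.6017, -0.1437, 0.2138]
tool_rot: [-0.0, 0.849, -0.529, 0.001]
contact_force: [0.0, 0.8, 0.6]
gripper_width: 0.0328
gripper_force: 0.0
```

step_arm(
  series=[
    [0,0,0,-0.033,0.036,0,0.3],
    [0,0,0,-0.033,0.036,0,0.3],
    [0,0,0,-0.033,0.036,0,0.3],
    [0,0,0,-0.033,0.036,0,0.3],
    [0,0,0,-0.033,0.036,0,0.3],
    [0,0,0,-0.033,0.036,0,0.3],
    [0,0,0,0,0,0,0.3],
    [0,0,0,0,0,0,0.3],
    [0,0,0,0,0,0,0.3],
  ],
)

```text
t: 46.72
tcp_pos: [0.3763, -0.0772, 0.2145]
tool_rot: [-0.0, 0.849, -0.529, 0.001]
contact_force: [-0.1, -0.3, -0.3]
gripper_width: 0.0327
gripper_force: 0.0
```

```bash
python3 - <<'E'
from tab import *
from d import d
d(.376,-.076,.2,22)
knob("b"); tab("b")
s=np.load("scene_b.npy",allow_pickle=True).item(); t=np.load("top_b.npy",allow_pickle=True).item()
a=cv2.resize(s["image"][200:360,320:560,::-1],(600,400)); cv2.imwrite("pics/fin.png",np.hstack([a,cv2.resize(cv2.imread("rect_top_b_126.png"),(200,200)).repeat(2,0)[:400]]))
E
```

```text
t46.7 tcp [ 0.3763 -0.0772  0.2145] psi -153.88 tilt 0.15 F [-0.1 -0.3 -0.3] w 0.0327 gf 0.0
 delta tool mm [-1.3 -0.3 14.5] units [-0.0016 -0.0004  0.0181] rows>=0.3 turnz units -0.9771 rows>=24.6
top bar 218 [ 675.8 -166.1] [12.3 45.3] 25.5 pca deg -64.2 z 0.1497
top handle front x 0.5647
scene bar 150 [ 672.9 -165.9] [13.8 45.8] 27.7 pca deg -64.0 z 0.1493
scene handle front x 0.5623
top dial centre [ 0.6768 -0.1659] r 0.0426 inl 0.96
 tab ang -63.96 736 r mean 0.036 inner r 0.026
 stripe ang -63.99 773 mean xy mm 5.99 -12.29
```

View pics/fin.png

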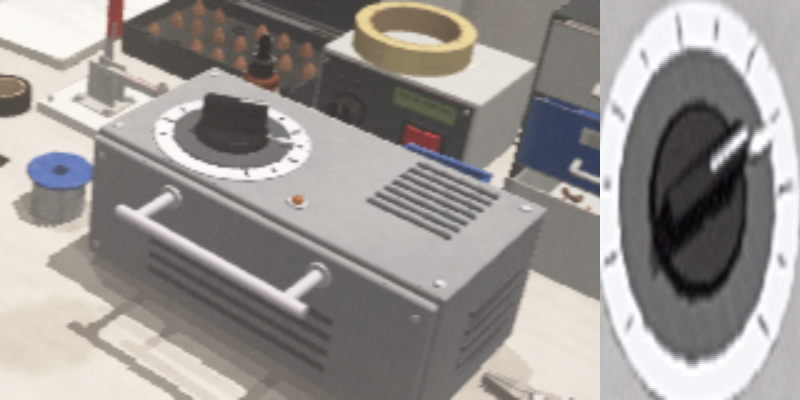

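The picture shows the drawer home, and the white pointer at (730,150) lined up with the tab at (762,138). They measure -64.0° and -64.0°, and the tab has not moved. Handing in.

```bash
python3 -c "
from bench import close_job
print(close_job())"
```

```text
the job is handed in; nothing more can be done
None
```

I handed the job in; no verdict came back. All five links were hung astride the rod, the drawer is home, and the pointer stands at the tab to within 0.1° with the tab unmoved. The links were last seen on the rod with the drawer about two-thirds of the way in, since the closed drawer hides them.

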